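# Pen cup back in service on the attic desk

### The job

The pen cup has been emptied and wiped and left upside down on the desk: turn it the right way up, set it down in the empty square bay of the desk organiser and stand every marker that is out on the desk in it, still cap down. Put the small loose bits (eraser, note block, memory stick, correction-tape roller, whichever are there) in the open drawer and push the drawer fully shut. Leave the mug, phone, stapler and calculator where they are.

Things in the scene. Friction and masses are not known exactly. Their poses are not given: they have to be found in the camera images.
- pen_cup: orange-brown square pen cup (thin cork pad under its base, pale band round the mouth), 66 x 66 mm outside, 90 mm tall, walls and floor 3.5 mm, 0.13 kg, loose. Origin: centre of the outside of its closed base; z points from the base to the open mouth (straight down while the cup is upside down), x and y are square to its flat sides. It starts mouth-down on the desk
- organiser: light wooden organiser tray, fixed, 90 mm (x) by 270 mm (y), floor 5 mm thick, rims and partitions 14 mm high, 5 mm thick; three bays in a row along y: the empty square one at its -y end (the robot's right), a low stack of cards (14 mm high) in the middle, paper clips in the last. Origin: centre of its underside
- organiser_bay (a point): centre of the floor of the empty square bay, 80 x 80 mm inside, 5 mm above the desk; axes as the organiser's, the bay's sides lie along x and y
- marker_red: thick marker pen with red cap, barrel white, a plain cylinder 22 mm in diameter, 130 mm long, 32 g, loose, standing on its cap on the desk. Origin: centre of the cap end (underside); z along the pen, away from the cap. May be absent
- marker_blue: the same marker in blue. May be absent
- marker_green: the same marker in green. May be absent
- eraser: white eraser with blue sleeve, 56 (x) x 22 (y) x 13 (z) mm, loose, lying flat on the desk. Origin: centre of its underside. May be absent
- note_block: yellow block of sticky notes, 50 (x) x 38 (y) x 20 (z) mm, loose, lying flat. Origin: centre of its underside. May be absent
- memory_stick: black memory stick, body 46 (x) x 20 (y) x 10 (z) mm with a steel plug of 16 mm at its +x end, loose, lying flat. Origin: underside, 8 mm towards the plug from the middle of the black body. May be absent
- tape_roller: pink correction-tape roller, 70 (x) x 30 (y) x 16 (z) mm, loose, lying flat. Origin: centre of its underside. May be absent
- unit_front (a point): middle of the top front edge of a white desktop drawer unit (fixed, 250 mm deep, 260 mm wide, 100 mm high): the point lies on the carcass's front edge, 100 mm above the desk. Its x axis points into the unit (away from the robot), y along the front; the one drawer slides out along -x
- drawer (a joint): how far the drawer stands open, m: 0 is fully shut; it starts about 0.11 to 0.13 open. It slides with about 1 N of friction and stays where left; push its front panel or handle towards +x of the unit to shut it
- drawer_handle (a point): middle of the drawer's bar handle (11 mm thick bar along y, 120 mm long, 62 mm above the desk), 35 mm before the outer face of the front panel; moves with the drawer. The panel reaches from 16 to 88 mm above the desk
- drawer_in (a point): a point on the drawer's inner floor, midway across, 30 mm behind the inside of its front panel wall, 22 mm above the desk; axes as point unit_front; moves with the drawer. The inside is 205 mm long (x) and 218 mm wide (y), its walls' tops 78 mm above the desk; only the part before the carcass's front edge (105 to 125 mm long at the start) is open from above
- mug: white mug, 80 mm across, 95 mm tall, handle at its +y; leave alone. Origin: centre of its underside
- phone: black phone lying flat, 150 (x) x 72 (y) x 9 mm; leave alone. Origin: centre of its underside
- stapler: black and grey stapler, 125 (x) x 34 (y) x 55 mm tall; leave alone. Origin: centre of its underside
- calculator: dark pocket calculator, 145 (x) x 82 (y) x 16 mm; leave alone. Origin: centre of its underside
There are look-alikes about, which are no part of the job. Leave any yellow look-alike of the marker_red alone.

How it is judged:
On the way:
1. the pen cup stands right way up in the organiser's empty bay (x of pen_cup in the frame of organiser_bay between -0.012 and 0.012 m and y of pen_cup in the frame of organiser_bay between -0.012 and 0.012 m and z of pen_cup in the frame of organiser_bay between -0.005 and 0.006 m and angle between pen_cup's own z axis and vertical below 0.1 rad), for 0.3 s.
At the end, for the whole second after the job is handed in: Cup mouth-up in the square bay (base within 6 mm of its floor, 12 mm of its centre, tilt under 0.1 rad); every marker present stands in the cup cap down (cap within 25 mm of the base, lean under 0.55 rad); all small bits present inside the drawer, drawer shut to within 6 mm; at rest (all of step 1 and x of marker_red in the frame of pen_cup between -0.032 and 0.032 m and y of marker_red in the frame of pen_cup between -0.032 and 0.032 m and z of marker_red in the frame of pen_cup between -0.005 and 0.025 m and angle between each of marker_red, marker_blue, marker_green's own z axis and vertical below 0.55 rad and linear speed of each of marker_red, marker_blue, marker_green, pen_cup below 0.05 m/s and x of marker_blue in the frame of pen_cup between -0.032 and 0.032 m and y of marker_blue in the frame of pen_cup between -0.032 and 0.032 m and z of marker_blue in the frame of pen_cup between -0.005 and 0.025 m and x of marker_green in the frame of pen_cup between -0.032 and 0.032 m and y of marker_green in the frame of pen_cup between -0.032 and 0.032 m and z of marker_green in the frame of pen_cup between -0.005 and 0.025 m and x of eraser in the frame of drawer_in between -0.035 and 0.182 m and y of eraser in the frame of drawer_in between -0.118 and 0.118 m and z of eraser in the frame of drawer_in between -0.005 and 0.055 m and x of note_block in the frame of drawer_in between -0.035 and 0.182 m and y of note_block in the frame of drawer_in between -0.118 and 0.118 m and z of note_block in the frame of drawer_in between -0.005 and 0.055 m and x of memory_stick in the frame of drawer_in between -0.035 and 0.182 m and y of memory_stick in the frame of drawer_in between -0.118 and 0.118 m and z of memory_stick in the frame of drawer_in between -0.005 and 0.055 m and x of tape_roller in the frame of drawer_in between -0.035 and 0.182 m and y of tape_roller in the frame of drawer_in between -0.118 and 0.118 m and z of tape_roller in the frame of drawer_in between -0.005 and 0.055 m and value of joint drawer below 0.006 m); the robot touches nothing.
It fails at once if the mug is tipped over (angle between mug's own z axis and vertical above 0.5 rad).
It fails at once if the mug, phone, stapler or calculator is pushed more than 40 mm from its place (distance of any of mug, phone, stapler, calculator from where it was at the start of the episode above 0.04 m).
Of marker_red, marker_blue, marker_green only 2 to 3 are there at a start; the rules pass over those that are not, and their reading is None.
Of eraser, note_block, memory_stick, tape_roller only 2 to 4 are there at a start; the rules pass over those that are not, and their reading is None.
At some moment in a run one of eraser, note_block, memory_stick, tape_roller may be knocked a few centimetres aside while the robot is not near it.
It also fails if it takes over 210 s, if anything falls off the work surface, if the arm or the gripper's body presses on something with over 40 N, if the wrist force passes 120 N, or if a joint passes its speed limit or range.

### The arm

A 6-joint arm with a two-finger parallel gripper is mounted at the origin on the work surface. World frame = base frame: x ahead of the robot, y to its left, z up, the work surface at z = 0. Lengths are in m, angles in rad, forces in N, time in s.
With the tool pointing down it reaches from about 0.35 to 0.875 m from the base axis. Payload 15.5 kg.
Tool frame: the origin (TCP) lies on the centre line of the jaws, within the pads' length; the fingertips stand 8 mm ahead of it and the grasp point (between the pads) lies 11 mm behind it; z points along the fingers, y is the line along which they close (so a half turn about z gives the same grasp; the last joint's range is limited). The gripper opens to 85 mm and grips with 20 to 120 N. Pads are 22 mm wide; open, the fingers measure 114 mm over their backs; the gripper's body (76 mm by 85 mm) begins 54 mm behind the grasp point. The pads swing forward as they close: fully open they stand 13 mm farther back than shut.
Start: joints at [-1.391, 0.494, 1.345, -0, 1.302, -0.096], TCP at [0.17, -0.602, 0.239] pointing down, gripper open.
Joint ranges: [-2.91, 2.91], [-0.82, 2.16], [0.22, 2.67], [-1.22, 4.37], [0.12, 2.79], [-3.08, 3.08]. Speed limits (rad/s): [1.89, 1.89, 2.57, 3.01, 3.01, 3.01].

### API

Orientations are given as a rotation vector (axis times angle).
In Python, from station import * gives the robot as it stands.
- The arm moves only by the tool send_rows, never from a script. Its argument "increments" is one flat list of numbers, 6 for each row, row after row: the shift along the tool's x, y, z in mm, then the turn, a rotation vector about the tool's x, y, z in rad. A call has exactly 10 rows; each row shifts and turns the commanded pose from where the row before left it, along the tool's axes as they then stand; what a row does not reach is not made up. A row lasts 1/8 s, in which the tool goes at most 62.5 mm and 10.7 degrees, less where a joint would pass 70% of its speed; a pose out of reach is approached as far as the arm can. A call is refused whole if a number of a shift passes 62.5 or a number of a turn 0.188, either way. A call with a gripper value outside its range is refused whole. "claw" is the opening, from 0 (shut) to 1 (fully open), set as the call begins (left out, the last holds). The fingers move at their own pace and stop on an object; "newtons" is the grip in N (left out, the last holds). Time passes only in rows, so rows that do not move let the fingers close, or fill a call up. It gives the time, the measured TCP pose, the force, the opening and the grip force at its end, in the units of the state.
- get_obs(): the state, without advancing time (a new reading comes with each control period).
- grab_frame(name): name is "scene" or "top"; returns a dict with "pixels" (420x560x3 uint8, red, green, blue), "range_z" (420x560 float32, m along the optical axis (not along the pixel's ray), 0 where there is no reading), "camera_matrix" (3x3 intrinsics, pixels), "R" (3x3) and "t" (3): a world point X has camera coordinates R X + t. Camera axes: x right, y down, z forward; pixel columns grow to the right and rows downward; lengths in m; the calibration is good to about 2 mm. A picture is of the moment at which its call begins.
- hand_in(): hands the job in; it is judged then, once.
Trained networks look in a picture, given as the dict that the camera call returned (one of the last four; its "shot" number tells which), for a name from the list of things; names that differ only in an ending like _2 or _b are one class to them, and where a whole thing is asked for, a point or a joint stands for the part that bears it (a point fixed in the world has none). Each returns a list of dicts, best first, with "p" (0 to 1); they miss things now and then, are a little off and sometimes report something else, mostly with a low value. They report only what shows in the picture. A call takes as long as a camera call. They do not tell look-alikes from the thing itself.
- silhouettes(picture, label): "mask" (420x560 bool, what is visible of it) and "position" ([column, row] in pixels, amid what is visible of it).
The state is a dict: "clock": time; "joints": joint angles; "dq": joint speeds; "tau": joint torques, N m; "ee_pos": TCP position; "orientation": TCP orientation; "contact_force": force on the tool from outside, world axes, zero at the start; "torque": the same for the moment, N m; "finger_gap": opening from 0.0 (shut) to 1.0 (fully open); "gripper_force": force on a finger pad.
Only numpy, scipy, OpenCV 4.12 (cv2) and the standard library are available. Lean on these libraries where they do the work, as an engineer would, in place of code of your own. Each camera call takes 0.05 s, during which the arm holds its last target. There are 200 camera calls.

## Working session

There is one attempt and no reset: what is moved stays moved. The work goes in short steps, Python scripts to look and compute and a tool call to move; the robot and the scene stay as the last step left them, time stands still between calls to the robot, and variables do not carry over. Pictures are saved under pics/ and viewed, at most 14 in all, crops included, and the job is handed in when it is done.

Besides the shell and the picture viewer there is one more tool, called after ">>>" as name(argument=value, ...) on one line, values as JSON. send_rows: Moves the arm, as the interface text tells. Its arguments: {"type":"object","properties":{"increments":{"type":"array","items":{"type":"number"}},"claw":{"type":"number"},"newtons":{"type":"number"}},"required":["increments"]}

```bash
mkdir -p pics; ls
python3 - <<'E'
from station import *
import cv2
o=get_obs(); print(o)
for n in("scene","top"):
    f=grab_frame(n); cv2.imwrite(f"pics/{n}0.png",f["pixels"][:,:,::-1]); print(n,f["R"],f["t"],f["camera_matrix"])
E
```

```text
pics
{'clock': 0.0, 'joints': array([-1.39148089e+00,  4.94165886e-01,  1.34610075e+00, -2.15790474e-05,
        1.30252863e+00, -9.54759293e-02]), 'dq': array([-1.27819363e-03, -2.08413266e-03,  1.62740844e-03,  6.01223561e-05,
        5.55146220e-04,  4.59181428e-04]), 'tau': array([-2.55620216e-03, -8.82176256e+01, -3.83867061e+01, -2.90764510e-04,
        1.02766202e-02,  1.73048409e-05]), 'ee_pos': array([ 0.16954079, -0.60120862,  0.23872131]), 'orientation': array([-3.11079584e+00, -4.30128962e-01,  1.11772894e-04]), 'contact_force': array([-0.97875234, -0.23994222, -0.85599124]), 'torque': array([ 0.00577913,  0.03377538, -0.01831561]), 'gripper_force': 0.0, 'finger_gap': 0.9968197688155601}
scene [[ 0.23444942  0.97210812  0.00626693]
 [ 0.59115581 -0.13744915 -0.79475942]
 [-0.7717307   0.19003562 -0.60689223]] [-0.15153461 -0.2470917   1.67881373] [[444.85500023   0.         275.66070809]
 [  0.         444.85500023 207.34224554]
 [  0.           0.           1.        ]]
top [[ 0.00832249 -0.99990215  0.01124411]
 [-0.98431309 -0.01017343 -0.17613703]
 [ 0.17623418 -0.00960183 -0.98430144]] [0.02988852 0.56685832 1.33674147] [[405.35237171   0.         280.29318685]
 [  0.         405.35237171 205.51192737]
 [  0.           0.           1.        ]]
```

View pics/top0.png

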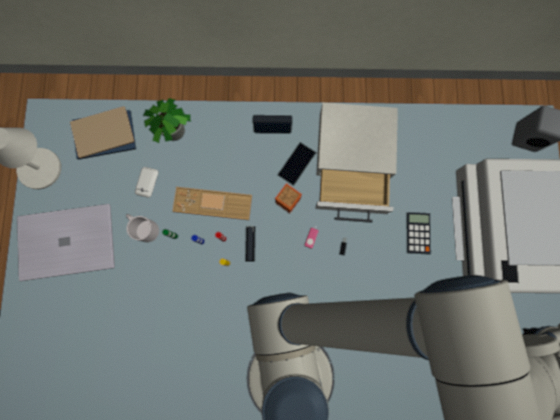

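View pics/scene0.png

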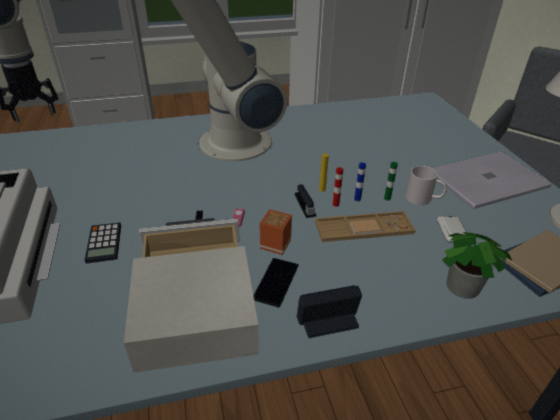

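Top view: pen cup (288,197), organiser (212,203) with its empty bay at the right end (about 238,206), markers green (170,234), blue (198,239), red (220,236). A yellow look-alike is at (224,262), to be left alone. Tape roller at (312,238), memory stick at (343,248), drawer open (355,190).

```bash
cat > h.py <<'E'
from station import *
import numpy as np, cv2
from scipy.spatial.transform import Rotation as Rn
def cloud(f,mask=None):
    z=f["range_z"]; K=f["camera_matrix"]; v,u=np.nonzero((z>0)&(mask if mask is not None else True))
    d=z[v,u]; c=np.stack([(u-K[0,2])*d/K[0,0],(v-K[1,2])*d/K[1,1],d],1)
    return (c-f["t"])@f["R"], f["pixels"][v,u], u, v
def rect(P):
    (c,s,a)=cv2.minAreaRect((P[:,:2]*1000).astype(np.float32)); return np.round(c,1),np.round(s,1),round(a,1)
def pix(f,X):
    c=f["R"]@np.array(X)+f["t"]; p=f["camera_matrix"]@c; return p[:2]/p[2]
def st():
    o=get_obs(); R=Rn.from_rotvec(o["orientation"]).as_matrix(); print("t",round(o["clock"],2),"p",np.round(o["ee_pos"]*1000,1),"x",np.round(R[:,0],3),"y",np.round(R[:,1],3),"z",np.round(R[:,2],3),"gap",round(o["finger_gap"],3),"F",np.round(o["contact_force"],1),"g",o["gripper_force"],"q",np.round(o["joints"],2)); return o,R
E
python3 - <<'E'
from h import *
for cam in("top","scene"):
    f=grab_frame(cam)
    for n in "pen_cup organiser marker_red marker_blue marker_green eraser note_block memory_stick tape_roller drawer drawer_handle mug phone stapler calculator".split():
        for s in silhouettes(f,n)[:3]:
            P,_,u,v=cloud(f,s["mask"])
            if len(P)<4: continue
            m=np.median(P,0); zt=np.percentile(P[:,2],95); 
            print(cam,n,round(s["p"],2),np.round(s["position"]),len(P),"med",np.round(m*1000),"z",np.round(np.percentile(P[:,2],[5,95])*1000),rect(P))
E
```

```text
top pen_cup 0.95 [286. 197.] 492 med [587.  10.  89.] z [18. 94.] (array([603.7,   8.5]), array([78.8, 87.2]), 55.1)
top pen_cup 0.28 [250. 245.] 312 med [431. 136.  41.] z [ 6. 50.] (array([436.8, 138.5]), array([115.4,  34.4]), 0.7)
top organiser 0.67 [212. 201.] 1967 med [581. 275.   6.] z [-0. 16.] (array([582.9, 276. ]), array([274.4,  95.4]), 84.7)
top marker_red 0.62 [226. 261.] 55 med [371. 211. 123.] z [ 36. 131.] (array([373.3, 214.4]), array([19.7, 17.5]), 45.8)
top marker_green 0.68 [311. 238.] 158 med [460. -73.  15.] z [10. 21.] (array([464. , -74.8]), array([27.7, 75.1]), 69.1)
top marker_green 0.61 [168. 233.] 81 med [462. 394.  99.] z [ 17. 131.] (array([464.3, 398.1]), array([18.4, 16.1]), 38.9)
top marker_green 0.48 [340. 246.] 109 med [ 430. -184.    9.] z [ 1. 14.] (array([ 432.3, -185.6]), array([22.2, 64.5]), 78.4)
top eraser 0.28 [356. 190.] 2925 med [ 619. -221.   24.] z [17. 88.] (array([ 605.4, -223.3]), array([265., 187.]), 84.4)
top memory_stick 0.55 [354. 158.] 8111 med [ 725. -223.   97.] z [ 19. 104.] (array([ 714.7, -225.2]), array([264.4, 402. ]), 87
[... 3644 characters left out ...]
 -182.    8.] z [-1. 28.] (array([ 454.3, -185.9]), array([ 24.6, 137.4]), 84.1)
scene drawer_handle 0.73 [192. 237.] 2984 med [ 573. -215.   61.] z [20. 87.] (array([ 556.3, -217.3]), array([278.8, 253.8]), 86.6)
scene mug 0.7 [421. 185.] 1154 med [504. 497.  58.] z [ 0. 92.] (array([422.3, 563.9]), array([124.3, 260.8]), 56.2)
scene phone 0.84 [274. 281.] 1327 med [735. -23.   8.] z [ 4. 10.] (array([724.8, -18.2]), array([ 74.5, 163. ]), 57.1)
scene stapler 0.66 [302. 203.] 390 med [462. 135.  27.] z [ 4. 49.] (array([430.7, 143.3]), array([148.7,  39.5]), 0.9)
scene calculator 0.91 [104. 241.] 1182 med [ 495. -445.   13.] z [ 6. 17.] (array([ 481.2, -447.6]), array([ 87. , 152.4]), 88.7)
```

Run:
```python
from h import *
f=grab_frame("scene"); t=grab_frame("top")
a=cv2.resize(f["pixels"][140:260,180:480],(800,320),interpolation=cv2.INTER_CUBIC)
b=cv2.resize(t["pixels"][160:270,120:360],(611,280),interpolation=cv2.INTER_CUBIC)
im=np.zeros((600,800,3),np.uint8); im[:320]=a; im[320:,:611]=b
cv2.imwrite("pics/crop1.png",im[:,:,::-1])
# organiser, cup pose
P,c,u,v=cloud(t); 
def box(lo,hi,zl,zh):
    m=(P[:,0]>lo[0])&(P[:,0]<hi[0])&(P[:,1]>lo[1])&(P[:,1]<hi[1])&(P[:,2]>zl)&(P[:,2]<zh); return P[m]
print("cup top",rect(box((.53,-.06),(.66,.08),.08,.1)))
print("org",rect(box((.5,.1),(.66,.45),.0105,.03)))
Q,_,_,_=cloud(f)
P=Q;print("cup top s",rect(box((.53,-.06),(.66,.08),.084,.1)))
print("org s",rect(box((.5,.1),(.66,.45),.0105,.03)))
# arm in front of/right: show extents
m=(Q[:,2]>.1)&(Q[:,1]<-.3); print(Q[m].min(0),Q[m].max(0))
```

```text
cup top (array([592.2,   9.2]), array([66.1, 66.5]), 54.4)
org (array([580.5, 274.4]), array([270.3,  90.8]), 84.1)
cup top s (array([591.6,  11.7]), array([68.2, 70.3]), 54.7)
org s (array([570. , 266.9]), array([294.2, 114.5]), 84.2)
[-1.34120558 -0.76302675  0.10000057] [ 0.90923776 -0.30001331  0.57527385]
```

View pics/crop1.png

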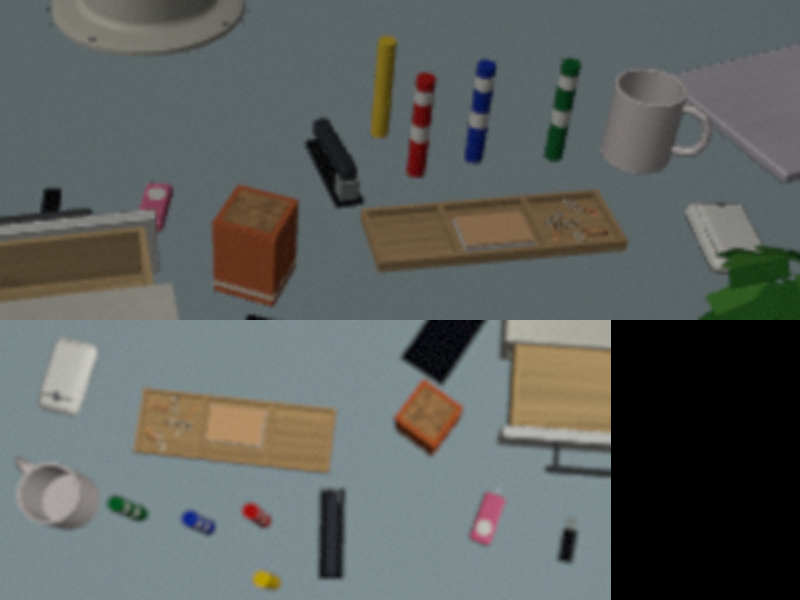

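Markers in the crop: red (422,125), blue (481,110) and green (563,110) have striped barrels. The yellow one at (384,88) is plain, so it is the look-alike to leave alone. The bits present are the pink roller and the black memory stick. The white box at (720,235) is too big to be the eraser. I'll do the bits first, then the drawer, cup and markers.

```bash
cat >> h.py <<'E'
def both():
    return cloud(grab_frame("top"))[0], cloud(grab_frame("scene"))[0]
def bx(P,x0,x1,y0,y1,z0,z1):
    m=(P[:,0]>x0)&(P[:,0]<x1)&(P[:,1]>y0)&(P[:,1]<y1)&(P[:,2]>z0)&(P[:,2]<z1); return P[m]
def down(psi):  # tool down, tool y at yaw psi deg
    s=np.radians(psi); y=np.array([np.cos(s),np.sin(s),0]); z=np.array([0,0,-1.]); return np.stack([np.cross(y,z),y,z],1)
def go(p,Rt=None):
    o,R=st(); d=R.T@(np.array(p)-o["ee_pos"]*1000); print("shift",np.round(d,1),"len",round(np.linalg.norm(d)))
    if Rt is not None:
        r=Rn.from_matrix(R.T@Rt).as_rotvec(); print("rot tool",np.round(r,3),"rows>=",round(np.linalg.norm(r)/.186,1)); print("shift after rot",np.round(Rt.T@(np.array(p)-o["ee_pos"]*1000),1))
E
python3 - <<'E'
from h import *
T,S=both()
for n,P in(("T",T),("S",S)):
    print(n,"roller",rect(bx(P,.42,.51,-.12,-.03,.009,.03)),"stick",rect(bx(P,.39,.475,-.22,-.15,.006,.03)))
    print(n,"unit top",rect(bx(P,.6,.95,-.4,-.05,.094,.108)))
    print(n,"panel top",rect(bx(P,.48,.56,-.4,-.05,.083,.092)),"floor",rect(bx(P,.5,.65,-.36,-.08,.017,.027)),"handle",rect(bx(P,.44,.497,-.33,-.1,.055,.075)))
    for nm,b in(("red",(.44,.50,.2,.26)),("blue",(.42,.49,.28,.33)),("green",(.43,.50,.37,.43)),("yellow",(.35,.41,.18,.25))):
        q=bx(P,*b,.123,.14); print(nm,rect(q) if len(q)>3 else len(q), end=" ")
    print()
go((463,-74,200),down(-112))
E
```

```text
T roller (array([465.2, -74. ]), array([29.6, 77.4]), 69.2) stick (array([ 430.5, -191. ]), array([69. , 51.2]), 3.1)
T unit top (array([ 797.3, -229.4]), array([261.5, 239.1]), 86.4)
T panel top (array([ 554.1, -232.2]), array([211.7,  11.1]), 89.6) floor (array([ 600.6, -213.7]), array([226.1, 101.6]), 88.9) handle (array([0., 0.]), array([0., 0.]), 0.0)
red (array([456.9, 233.1]), array([18.9, 15.9]), 89.1) blue (array([445.5, 308.7]), array([19. , 18.8]), 3.9) green (array([463.8, 400.6]), array([19.1, 19.7]), 43.8) yellow (array([373.5, 217.6]), array([18.9, 19.5]), 1.1) 
S roller (array([461.4, -70.8]), array([29.7, 67.2]), 70.0) stick (array([ 426.1, -180.6]), array([20., 43.]), 76.1)
S unit top (array([ 795.7, -226.5]), array([260.6, 240.4]), 86.4)
S panel top (array([ 553.3, -229.7]), array([214.6,  13.6]), 89.8) floor (array([ 582.6, -204.1]), array([236. ,  29.9]), 88.4) handle (array([0., 0.]), array([0., 0.]), 0.0)
red (array([456.1, 234.6]), array([17.3, 23.7]), 71.6) blue (array([445.1, 309. ]), array([17.6, 25.7]), 88.1) green (array([465.5, 403.6]), array([21.4, 22.4]), 70.7) yellow (array([374., 219.]), array([18.9, 20.7]), 83.1) 
t 1.9 p [ 169.6 -601.5  239.3] x [ 0.962  0.271 -0.   ] y [ 0.271 -0.962 -0.   ] z [-0.  0. -1.] gap 1.001 F [0.4 0.1 0.5] g 0.0 q [-1.39  0.49  1.35 -0.    1.3  -0.1 ]
shift [ 425.5 -428.1   39.3] len 605
rot tool [-0.     0.     0.659] rows>= 3.5
shift after rot [  74.4 -599.    39.3]
```

>>> send_rows(increments=[40,-40,4,0,0,0,40,-40,4,0,0,0,40,-40,4,0,0,0,40,-40,4,0,0,0,40,-40,4,0,0,0,40,-40,4,0,0,0,40,-40,4,0,0,0,40,-40,4,0,0,0,40,-40,4,0,0,0,40,-40,4,0,0,0], claw=1)

```text
clock: 3.15
ee_pos: [0.4469, -0.1064, 0.1994]
orientation: [3.112, 0.43, 0.001]
contact_force: [1.4, -1.0, -0.1]
finger_gap: 0.995
gripper_force: 0.0
```

>>> send_rows(increments=[25,-28,0,0,0,0,0,0,0,0,0,0.165,0,0,0,0,0,0.165,0,0,0,0,0,0.165,0,0,0,0,0,0.165,0,0,30,0,0,0,0,0,30,0,0,0,0,0,20,0,0,0,0,0,0,0,0,0,0,0,0,0,0,0])

```text
clock: 4.4
ee_pos: [0.463, -0.0744, 0.12]
orientation: [3.083, -0.601, 0.001]
contact_force: [-0.1, -0.0, -0.3]
finger_gap: 1.002
gripper_force: 0.0
```

Run:
```python
from h import *
go((463.5,-73,10),down(-111.5))
```

```text
t 4.4 p [463.  -74.4 120. ] x [ 0.927 -0.376  0.001] y [-0.376 -0.927 -0.   ] z [ 0.001 -0.    -1.   ] gap 1.002 F [-0.1 -0.  -0.3] g 0.0 q [-0.29  0.45  1.86  0.    0.83  1.67]
shift [-1.0e-01 -1.5e+00  1.1e+02] len 110
rot tool [-0.    -0.001 -0.01 ] rows>= 0.1
shift after rot [ -0.   -1.5 110. ]
```

>>> send_rows(increments=[0,-1.5,30,0,0,0,0,0,30,0,0,0,0,0,25,0,0,0,0,0,15,0,0,0,0,0,10,0,0,0,0,0,0,0,0,0,0,0,0,0,0,0,0,0,0,0,0,0,0,0,0,0,0,0,0,0,0,0,0,0])

```text
clock: 5.65
ee_pos: [0.4632, -0.0729, 0.0094]
orientation: [3.083, -0.601, 0.0]
contact_force: [0.9, -0.3, 0.4]
finger_gap: 0.997
gripper_force: 0.0
```

>>> send_rows(increments=[0,0,0,0,0,0,0,0,0,0,0,0,0,0,0,0,0,0,0,0,0,0,0,0,0,0,0,0,0,0,0,0,0,0,0,0,0,0,-20,0,0,0,0,0,-40,0,0,0,0,0,-40,0,0,0,0,0,-40,0,0,0], claw=0, newtons=30)

```text
clock: 6.9
ee_pos: [0.4628, -0.0728, 0.1505]
orientation: [-3.083, 0.601, 0.0]
contact_force: [0.6, -0.0, -0.6]
finger_gap: 0.343
gripper_force: 29.9
```

Run:
```python
from h import *
go((608,-165,150),down(-93.6))
```

```text
t 6.9 p [462.8 -72.8 150.5] x [ 0.927 -0.376 -0.   ] y [-0.376 -0.927 -0.   ] z [-0.  0. -1.] gap 0.343 F [ 0.6 -0.  -0.6] g 29.877070784568787 q [-0.28  0.4   1.83  0.    0.91  1.67]
shift [169.2  30.9   0.5] len 172
rot tool [-0.     0.    -0.322] rows>= 1.7
shift after rot [150.7  82.9   0.5]
```

>>> send_rows(increments=[34,6.2,0,0,0,0,34,6.2,0,0,0,0,34,6.2,0,0,0,0,34,6.2,0,0,0,0,33.2,6.2,0,0,0,0,0,0,0,0,0,-0.161,0,0,0,0,0,-0.161,0,0,40,0,0,0,0,0,40,0,0,0,0,0,28,0,0,0])

```text
clock: 8.15
ee_pos: [0.6081, -0.1652, 0.0401]
orientation: [-3.14, 0.099, 0.0]
contact_force: [4.2, 1.9, 57.7]
finger_gap: 0.341
gripper_force: 49.5
```

>>> send_rows(increments=[0,0,0,0,0,0,0,0,0,0,0,0,0,0,0,0,0,0,0,0,0,0,0,0,0,0,0,0,0,0,0,0,-30,0,0,0,0,0,-40,0,0,0,0,0,-40,0,0,0,0,0,0,0,0,0,0,0,0,0,0,0], claw=0.55)

```text
clock: 9.4
ee_pos: [0.6079, -0.1651, 0.1509]
orientation: [-3.14, 0.099, 0.001]
contact_force: [0.6, 0.8, -0.3]
finger_gap: 0.551
gripper_force: 0.0
```

Run:
```python
from h import *
f=grab_frame("top"); 
for s in silhouettes(f,"memory_stick")[:3]:
    P=cloud(f,s["mask"])[0]; print(s["p"],s["position"],rect(P[P[:,2]>.005]))
P=cloud(f)[0]; C=cloud(f); m=(C[0][:,2]>.005)&(C[0][:,2]<.03)&(C[1].max(1)<60)&(C[0][:,0]>.36)&(C[0][:,0]<.48)&(C[0][:,1]>-.25)&(C[0][:,1]<-.1)
print("black",rect(C[0][m]),m.sum(),"roller area",bx(P,.55,.66,-.3,-.11,.03,.045).mean(0))
go((430,-184,150),down(-100))
```

```text
0.33 [418.6, 230.6] (array([ 483.6, -448.7]), array([ 83.2, 147.1]), 87.4)
black (array([0., 0.]), array([0., 0.]), 0.0) 0 roller area [ 0.62910347 -0.17920523  0.03923948]
t 9.5 p [ 607.6 -164.9  150.1] x [ 0.998 -0.063 -0.002] y [-0.063 -0.998 -0.001] z [-0.002  0.001 -1.   ] gap 0.551 F [-0.3 -0.1 -0.4] g 0.0 q [-0.36  0.59  1.43  0.    1.12  1.27]
shift [-176.    30.2    0.4] len 179
rot tool [-0.001  0.002  0.111] rows>= 0.6
shift after rot [-1.716e+02  4.960e+01  1.000e-01]
```

>>> send_rows(increments=[-30,5,0,0,0,0,-30,5,0,0,0,0,-30,5,0,0,0,0,-30,5,0,0,0,0,-30,5,0,0,0,0,-26,5,0,0,0,0,0,0,0,0,0,0.111,0,0,0,0,0,0,0,0,0,0,0,0,0,0,0,0,0,0])

```text
clock: 10.75
ee_pos: [0.4308, -0.1839, 0.1511]
orientation: [-3.13, 0.271, 0.0]
contact_force: [-0.3, 0.6, 0.1]
finger_gap: 0.554
gripper_force: 0.0
```

Run:
```python
from h import *
f=grab_frame("scene"); C=cloud(f)
m=(C[0][:,2]>.004)&(C[0][:,2]<.025)&(C[1].max(1)<70)&(C[0][:,0]>.38)&(C[0][:,0]<.47)&(C[0][:,1]>-.25)&(C[0][:,1]<-.12)
print("black",rect(C[0][m]),m.sum(),C[0][m].mean(0))
cv2.imwrite("pics/s2.png",cv2.resize(f["pixels"][120:300,80:340],(780,540))[:,:,::-1])
go((428.5,-183,11),down(-100))
```

```text
black (array([ 419.6, -179. ]), array([19.9, 32.2]), 78.8) 48 [ 0.42103489 -0.17936827  0.00873442]
t 10.8 p [ 430.8 -184.   151.1] x [ 0.985 -0.172 -0.   ] y [-0.172 -0.985 -0.   ] z [-0.  0. -1.] gap 0.551 F [ 0.1 -0.1 -0.1] g 0.0 q [-0.53  0.4   1.83 -0.    0.91  1.21]
shift [ -2.4  -0.5 140.1] len 140
rot tool [-0.     0.     0.002] rows>= 0.0
shift after rot [ -2.5  -0.5 140.1]
```

View pics/s2.png

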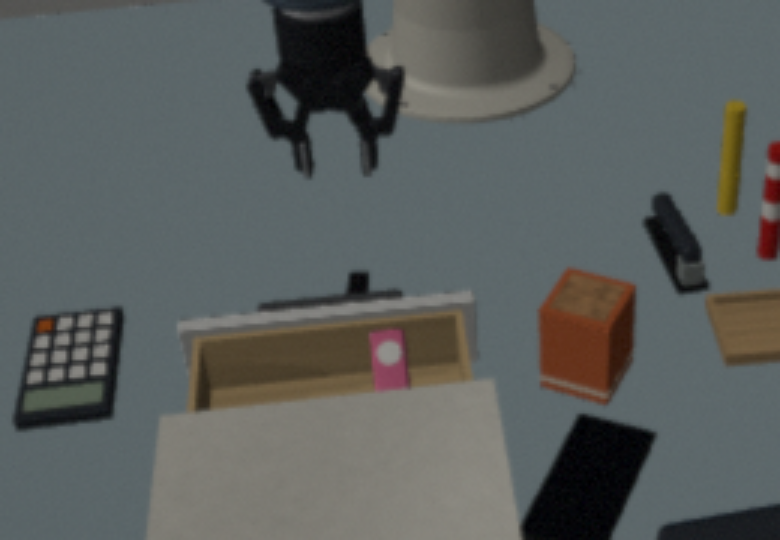

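The roller lies in the drawer at crop (390,355), and the stick is still in place at (358,283), partly hidden by the handle. Next I grasp the stick.

>>> send_rows(increments=[-2,-1,40,0,0,0,0,0,40,0,0,0,0,0,30,0,0,0,0,0,15,0,0,0,0,0,9,0,0,0,0,0,5,0,0,0,0,0,0,0,0,0,0,0,0,0,0,0,0,0,0,0,0,0,0,0,0,0,0,0])

```text
clock: 12.05
ee_pos: [0.429, -0.1828, 0.0125]
orientation: [3.129, -0.273, 0.001]
contact_force: [-0.2, 0.4, 0.1]
finger_gap: 0.553
gripper_force: 0.0
```

>>> send_rows(increments=[0,0,0,0,0,0,0,0,0,0,0,0,0,0,0,0,0,0,0,0,0,0,0,0,0,0,0,0,0,0,0,0,0,0,0,0,0,0,-20,0,0,0,0,0,-40,0,0,0,0,0,-40,0,0,0,0,0,-40,0,0,0], claw=0, newtons=30)

```text
clock: 13.3
ee_pos: [0.4286, -0.1825, 0.1536]
orientation: [-3.13, 0.273, 0.0]
contact_force: [0.2, -0.6, -0.5]
finger_gap: 0.217
gripper_force: 29.7
```

Run:
```python
from h import *
go((608,-260,150),down(-93.6))
```

```text
t 13.3 p [ 428.6 -182.5  153.6] x [ 0.985 -0.173 -0.   ] y [-0.173 -0.985 -0.   ] z [-0.  0. -1.] gap 0.217 F [ 0.2 -0.6 -0.5] g 29.719095826148987 q [-0.53  0.39  1.83  0.    0.92  1.21]
shift [190.1  45.2   3.5] len 195
rot tool [-0.     0.    -0.111] rows>= 0.6
shift after rot [183.9  66.    3.6]
```

>>> send_rows(increments=[38,9,0,0,0,0,38,9,0,0,0,0,38,9,0,0,0,0,38,9,0,0,0,0,38,9,0,0,0,0,0,0,0,0,0,-0.111,0,0,40,0,0,0,0,0,35,0,0,0,0,0,22,0,0,0,0,0,0,0,0,0])

```text
clock: 14.55
ee_pos: [0.6071, -0.2594, 0.0536]
orientation: [-3.138, 0.099, 0.005]
contact_force: [-0.4, 0.2, 0.5]
finger_gap: 0.223
gripper_force: 29.7
```

>>> send_rows(increments=[0,0,0,0,0,0,0,0,0,0,0,0,0,0,0,0,0,0,0,0,0,0,0,0,0,0,-30,0,0,0,0,0,-40,0,0,0,0,0,-50,0,0,0,-50,0,0,0,0,0,-50,0,0,0,0,0,-50,0,0,0,0,0], claw=0.4)

```text
clock: 15.8
ee_pos: [0.457, -0.2502, 0.1755]
orientation: [3.14, -0.099, 0.001]
contact_force: [-0.1, 0.1, -0.1]
finger_gap: 0.396
gripper_force: 0.0
```

Run:
```python
from h import *
f=grab_frame("scene"); T=cloud(grab_frame("top")); P=T[0]
cv2.imwrite("pics/s3.png",cv2.resize(f["pixels"][150:330,80:340],(780,540))[:,:,::-1])
# panel profile along x at y about -220, +- away from handle
for y in(-.33,-.28,-.16,-.12):
    q=bx(P,.46,.69,y-.008,y+.008,.03,.12); q=q[np.argsort(q[:,0])]; print(y,[(int(a*1000),int(c*1000)) for a,_,c in q][::3])
st()
```

```text
-0.33 [(620, 71), (622, 45), (624, 66), (625, 45), (628, 79), (629, 77), (632, 49), (632, 76), (635, 78), (636, 60), (639, 34), (640, 74), (643, 77), (644, 71), (646, 64), (649, 64), (650, 77), (652, 54), (654, 75), (656, 67), (657, 59), (660, 78), (662, 70), (663, 78), (665, 84), (667, 77), (670, 67), (671, 101), (673, 69), (673, 94), (674, 102), (675, 99), (677, 65), (679, 98), (681, 105), (682, 102), (684, 95), (686, 98), (688, 104), (689, 98)]
-0.28 [(543, 31), (574, 32), (578, 32), (580, 37), (585, 32), (588, 35), (592, 33), (595, 36), (596, 31), (599, 35), (602, 36), (603, 30), (606, 33), (610, 31), (624, 31), (676, 92), (677, 90), (678, 99), (681, 103), (682, 99), (685, 101), (685, 98), (689, 99)]
-0.16 [(509, 68), (512, 66), (513, 63), (516, 66), (519, 66), (520, 60), (523, 64), (526, 62), (532, 70), (536, 64), (543, 66), (548, 56), (550, 86), (550, 64), (551, 81), (551, 59), (552, 91), (554, 83), (556, 86), (558, 95), (560, 84), (563, 88), (567, 84), (569, 73), (573, 70), (576, 74), (578, 63), (579, 73), (582, 79), (583, 75), (586, 73), (587, 69), (590, 70), (594, 68), (595, 65), (598, 68), (600, 56), (602, 64), (603, 57), (606, 59), (609, 47), (611, 54), (615, 54), (616, 46), (619, 50), (620, 45), (624, 44), (627, 46), (629, 38), (632, 37), (684, 100), (684, 84), (687, 100), (688, 96)]
-0.12 [(552, 31), (552, 48), (553, 46), (553, 64), (553, 62), (555, 91), (556, 85), (559, 87), (560, 84), (563, 85), (566, 89), (567, 84), (571, 80), (572, 73), (685, 92), (687, 99), (687, 98), (689, 103)]
t 15.9 p [ 453.9 -249.2  175.3] x [ 0.998 -0.064 -0.003] y [-0.064 -0.998 -0.002] z [-0.003  0.002 -1.   ] gap 0.403 F [-0.8 -0.1 -0.3] g 0.0 q [-0.62  0.42  1.68 -0.    1.04  1.02]
```

View pics/s3.png

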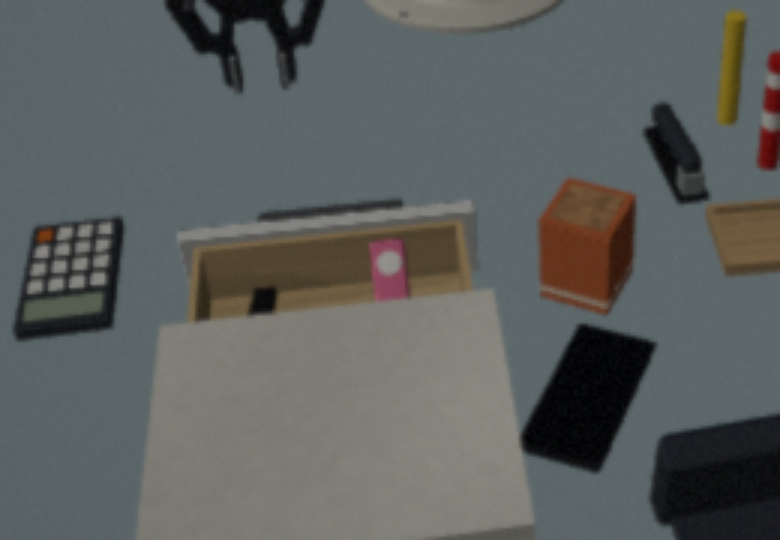

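Both bits are in, but the roller leans on the front panel, from crop (385,240) down to (390,295). I'll regrasp it and lay it flat further in.

Run:
```python
from h import *
C=cloud(grab_frame("top")); c=C[1].astype(int)
m=(c[:,0]-c[:,1]>50)&(C[0][:,0]>.5)&(C[0][:,0]<.7)&(C[0][:,1]<-.1)
q=C[0][m]; print(m.sum(),rect(q)); 
k=np.polyfit(q[:,0],q[:,2],1); print("slope",k,q[:,0].min(),q[:,0].max(),q[:,2].min(),q[:,2].max(),np.polyfit(q[:,0],q[:,1],1))
go((598,-165,150),down(-93.6))
```

```text
82 (array([ 604.1, -168.3]), array([27.1, 56.5]), 84.3)
slope [-0.70396369  0.4837499 ] 0.5760612132445811 0.6327787261006925 0.033577267857453255 0.08052047931539102 [-0.04732581 -0.1394863 ]
t 15.95 p [ 456.5 -250.1  175.7] x [ 0.998 -0.064 -0.001] y [-0.064 -0.998 -0.   ] z [-0.001  0.    -1.   ] gap 0.4 F [ 0.5 -0.4 -0.9] g 0.0 q [-0.62  0.43  1.68 -0.    1.04  1.02]
shift [135.7 -94.   25.6] len 167
rot tool [-0.     0.001 -0.002] rows>= 0.0
shift after rot [135.8 -93.8  25.7]
```

>>> send_rows(increments=[46,-30,0,0,0,0,46,-30,0,0,0,0,46,-31,0,0,0,0,0,0,40,0,0,0,0,0,40,0,0,0,0,0,25,0,0,0,0,0,12,0,0,0,0,0,6,0,0,0,0,0,0,0,0,0,0,0,0,0,0,0], claw=0.62)

```text
clock: 17.2
ee_pos: [0.6026, -0.1686, 0.0532]
orientation: [3.14, -0.099, 0.002]
contact_force: [0.2, -0.0, -0.2]
finger_gap: 0.624
gripper_force: 0.0
```

>>> send_rows(increments=[0,0,0,0,0,0,0,0,0,0,0,0,0,0,0,0,0,0,0,0,0,0,0,0,0,0,0,0,0,0,0,0,-15,0,0,0,0,0,-15,0,0,0,15,0,0,0,0,0,10,0,0,0,0,0,0,0,0,0,0,0], claw=0, newtons=30)

```text
clock: 18.45
ee_pos: [0.6274, -0.17, 0.0825]
orientation: [3.14, -0.099, 0.001]
contact_force: [0.0, 0.4, 0.2]
finger_gap: 0.342
gripper_force: 35.1
```

>>> send_rows(increments=[0,0,10,0,0,0,0,0,10,0,0,0,0,0,5,0,0,0,0,0,0,0,0,0,0,0,0,0,0,0,0,0,0,0,0,0,0,0,0,0,0,0,0,0,0,0,0,0,0,0,0,0,0,0,0,0,0,0,0,0])

```text
clock: 19.7
ee_pos: [0.6269, -0.1699, 0.0573]
orientation: [-3.14, 0.099, 0.0]
contact_force: [-0.7, -0.8, 0.1]
finger_gap: 0.339
gripper_force: 35.1
```

>>> send_rows(increments=[0,0,0,0,0,0,0,0,0,0,0,0,0,0,0,0,0,0,0,0,-40,0,0,0,0,0,-40,0,0,0,0,0,-20,0,0,0,-50,10,0,0,0,0,-50,10,0,0,0,0,-50,10,0,0,0,0,0,0,0,0,0,0], claw=0.5)

```text
clock: 20.95
ee_pos: [0.472, -0.1902, 0.1574]
orientation: [-3.139, 0.102, 0.003]
contact_force: [0.3, 0.2, -0.0]
finger_gap: 0.497
gripper_force: 0.0
```

Run:
```python
from h import *
C=cloud(grab_frame("top")); c=C[1].astype(int)
m=(c[:,0]-c[:,1]>50)&(C[0][:,0]>.5)&(C[0][:,0]<.7)&(C[0][:,1]<-.1)
q=C[0][m]; print(m.sum(),rect(q)); 
k=np.polyfit(q[:,0],q[:,2],1); print("slope",k,q[:,0].min(),q[:,0].max(),q[:,2].min(),q[:,2].max())
S=cloud(grab_frame("scene"))[0]
for P in(C[0],S):
  h=bx(P,.49,.535,-.30,-.12,.045,.08); print("handle",len(h),rect(h),h.mean(0),np.percentile(h,[3,97],axis=0))
go((478,-209,150),down(-93.6))
```

```text
118 (array([ 619. , -172.4]), array([29. , 66.4]), 88.0)
slope [-0.00692415  0.04145401] 0.5859874582640372 0.6519474358512516 0.03134130474073519 0.043053980786829045
handle 29 (array([ 519.5, -156.6]), array([22.2, 25.5]), 24.3) [ 0.52000767 -0.1581696   0.06550919] [[ 0.51186316 -0.17010049  0.06022753]
 [ 0.53297822 -0.14571026  0.07042545]]
handle 144 (array([ 511.9, -209. ]), array([128.3,  14.3]), 85.1) [ 0.51227671 -0.20885075  0.06450307] [[ 0.50523883 -0.2680066   0.0607091 ]
 [ 0.51916115 -0.14855286  0.06810114]]
t 21.05 p [ 475.6 -190.8  157.7] x [ 0.998 -0.064  0.001] y [-0.064 -0.998  0.   ] z [ 0.001 -0.    -1.   ] gap 0.5 F [-0.1 -0.5 -0.2] g 0.0 q [-0.5   0.44  1.72  0.    0.98  1.14]
shift [ 3.5 18.   7.7] len 20
rot tool [ 0.    -0.001 -0.001] rows>= 0.0
shift after rot [ 3.5 18.1  7.7]
```

>>> send_rows(increments=[0,18,0,0,0,0,0,0,30,0,0,0,0,0,30,0,0,0,0,0,30,0,0,0,0,0,12,0,0,0,0,0,0,0,0,0,0,0,0,0,0,0,0,0,0,0,0,0,0,0,0,0,0,0,0,0,0,0,0,0], claw=0)

```text
clock: 22.3
ee_pos: [0.4743, -0.2084, 0.0556]
orientation: [3.14, -0.099, 0.001]
contact_force: [-0.1, 0.3, 0.2]
finger_gap: 0.002
gripper_force: 0.0
```

>>> send_rows(increments=[10,0,0,0,0,0,12,0,0,0,0,0,12,0,0,0,0,0,12,0,0,0,0,0,12,0,0,0,0,0,12,0,0,0,0,0,12,0,0,0,0,0,12,0,0,0,0,0,12,0,0,0,0,0,6,0,0,0,0,0])

```text
clock: 23.55
ee_pos: [0.5869, -0.2155, 0.0553]
orientation: [3.14, -0.099, 0.001]
contact_force: [-2.0, -0.4, 0.8]
finger_gap: -0.003
gripper_force: 0.7
```

>>> send_rows(increments=[3,0,0,0,0,0,2,0,0,0,0,0,2,0,0,0,0,0,2,0,0,0,0,0,2,0,0,0,0,0,0,0,0,0,0,0,0,0,0,0,0,0,0,0,0,0,0,0,0,0,0,0,0,0,0,0,0,0,0,0])

```text
clock: 24.8
ee_pos: [0.597, -0.2161, 0.0553]
orientation: [-3.14, 0.099, -0.0]
contact_force: [0.2, -0.2, -0.2]
finger_gap: -0.0
gripper_force: 0.0
```

>>> send_rows(increments=[2,0,0,0,0,0,2,0,0,0,0,0,2,0,0,0,0,0,0,0,0,0,0,0,0,0,0,0,0,0,0,0,0,0,0,0,0,0,0,0,0,0,0,0,0,0,0,0,0,0,0,0,0,0,0,0,0,0,0,0])

```text
clock: 26.05
ee_pos: [0.6029, -0.2165, 0.0553]
orientation: [-3.14, 0.099, 0.0]
contact_force: [-1.0, 0.3, -0.8]
finger_gap: -0.003
gripper_force: 0.0
```

Run:
```python
from h import *
P=cloud(grab_frame("scene"))[0]; T=cloud(grab_frame("top"))[0]
h=bx(P,.58,.65,-.32,-.12,.045,.08); print("handle",rect(h)); 
t=bx(T,.6,.72,-.34,-.3,.078,.13); 
for lo in range(620,720,8):
    q=bx(T,lo/1000,lo/1000+.008,-.34,-.26,.0,.13); print(lo,len(q),np.round(np.median(q[:,2])*1000) if len(q) else None,end=" | ")
```

```text
handle (array([ 612.9, -214. ]), array([127.6,  32.3]), 87.0)
620 1 1.0 | 628 0 None | 636 0 None | 644 0 None | 652 0 None | 660 0 None | 668 0 None | 676 0 None | 684 0 None | 692 0 None | 700 0 None | 708 0 None | 716 0 None |
```

>>> send_rows(increments=[2,0,0,0,0,0,2,0,0,0,0,0,1,0,0,0,0,0,0,0,0,0,0,0,0,0,0,0,0,0,0,0,0,0,0,0,0,0,0,0,0,0,0,0,0,0,0,0,0,0,0,0,0,0,0,0,0,0,0,0])

```text
clock: 27.4
ee_pos: [0.6079, -0.2168, 0.0553]
orientation: [-3.14, 0.099, -0.0]
contact_force: [0.6, -0.9, 0.6]
finger_gap: 0.002
gripper_force: 0.0
```

>>> send_rows(increments=[2,0,0,0,0,0,2,0,0,0,0,0,1,0,0,0,0,0,0,0,0,0,0,0,0,0,0,0,0,0,0,0,0,0,0,0,0,0,0,0,0,0,0,0,0,0,0,0,0,0,0,0,0,0,0,0,0,0,0,0])

```text
clock: 28.65
ee_pos: [0.6129, -0.2172, 0.0553]
orientation: [3.14, -0.099, -0.0]
contact_force: [-0.6, 0.5, -0.2]
finger_gap: 0.002
gripper_force: 0.0
```

Run:
```python
from h import *
P=cloud(grab_frame("scene"))[0]
for y in(-.32,-.13):
    q=bx(P,.6,.72,y-.012,y+.012,.08,.12); q=q[np.argsort(q[:,0])]; print([(int(a*1000),int(c*1000)) for a,_,c in q][:12])
```

```text
[(655, 84), (670, 96), (672, 99), (673, 97), (673, 97), (673, 99), (673, 96), (674, 99), (674, 98), (674, 99), (675, 100), (675, 97)]
[(669, 86), (670, 87), (683, 97), (683, 96), (685, 100), (685, 98), (685, 96), (686, 99), (686, 97), (686, 98), (687, 99), (687, 98)]
```

>>> send_rows(increments=[2,0,0,0,0,0,2,0,0,0,0,0,0,0,0,0,0,0,0,0,0,0,0,0,0,0,0,0,0,0,0,0,0,0,0,0,0,0,0,0,0,0,0,0,0,0,0,0,0,0,0,0,0,0,0,0,0,0,0,0])

```text
clock: 29.95
ee_pos: [0.6141, -0.2171, 0.055]
orientation: [-3.139, 0.099, 0.009]
contact_force: [-18.5, -3.1, 12.3]
finger_gap: 0.0
gripper_force: 9.3
```

Drawer is shut (18 N at the stop). I back off and fit a kinematic model to plan the cup flip.

>>> send_rows(increments=[-25,0,0,0,0,0,-40,0,0,0,0,0,-40,0,0,0,0,0,0,0,-50,0,0,0,0,0,-50,0,0,0,0,0,-50,0,0,0,0,0,-50,0,0,0,0,0,0,0,0,0,0,0,0,0,0,0,0,0,0,0,0,0])

```text
clock: 31.2
ee_pos: [0.5116, -0.2105, 0.254]
orientation: [-3.139, 0.099, 0.003]
contact_force: [0.7, -0.5, -0.2]
finger_gap: -0.006
gripper_force: 0.0
```

```bash
cat > kin.py <<'E'
from h import *
from scipy.optimize import least_squares
def fk(q,k):
    a0,L1,L2,off,h,L3=k; r=Rn.from_euler
    R=Rn.from_euler("ZYZYZ",[q[0],q[1]+q[2],q[3],q[4],q[5]+np.pi/2]) if 0 else r("Z",q[0])*r("Y",q[1]+q[2])*r("Z",q[3])*r("Y",q[4])*r("Z",q[5]+np.pi/2)
    w=r("Z",q[0]).apply([a0+L1*np.sin(q[1])+L2*np.sin(q[1]+q[2]),off,h+L1*np.cos(q[1])+L2*np.cos(q[1]+q[2])])
    return w+L3*R.as_matrix()[:,2], R.as_matrix(), w
LO=np.array([-2.91,-.82,.22,-1.22,.12,-3.08]);HI=np.array([2.91,2.16,2.67,4.37,2.79,3.08])
def ik(p,Rt,k,q0):
    def e(q):
        P,R,_=fk(q,k); return np.r_[(P-p)*10,(R-Rt).ravel()]
    s=least_squares(e,np.clip(q0,LO+.01,HI-.01),bounds=(LO,HI)); return s.x,np.abs(s.fun).max()
E
python3 - <<'E'
from kin import *
o,_=st(); print(repr(o["joints"]))
D=[((-1.39148,.494166,1.3461,0,1.30253,-.095476),(.16954,-.60121,.23872)),((-.29,.45,1.86,0,.83,1.67),(.463,-.0744,.12)),((-.28,.4,1.83,0,.91,1.67),(.4628,-.0728,.1505)),((-.36,.59,1.43,0,1.12,1.27),(.6076,-.1649,.1501)),((-.53,.40,1.83,0,.91,1.21),(.4308,-.184,.1511)),((-.62,.42,1.68,0,1.04,1.02),(.4539,-.2492,.1753)),((-.5,.44,1.72,0,.98,1.14),(.4756,-.1908,.1577)),(o["joints"],o["ee_pos"])]
s=least_squares(lambda k:np.concatenate([fk(q,list(k)+[.2])[0]-p for q,p in D]),[0,.41,.37,.06,.155])
print(s.x,np.abs(s.fun).max())
E
```

```text
t 31.2 p [ 511.6 -210.5  254. ] x [ 0.998 -0.063 -0.002] y [-0.063 -0.998 -0.001] z [-0.002  0.001 -1.   ] gap -0.006 F [ 0.7 -0.5 -0.2] g 0.0 q [-0.5   0.38  1.5  -0.    1.26  1.14]
array([-4.98269197e-01,  3.78980678e-01,  1.50259682e+00, -1.59292357e-05,
        1.26237263e+00,  1.13574262e+00])
[-0.09037792  0.67399523  0.38263633  0.05980623 -0.0423208 ] 0.023742945979393637
```

```bash
cat >> kin.py <<'E'
def side(yaw,el,s=1): # tool z at yaw/elevation deg, tool y horizontal, s=+1: tool x up-ish
    a,e=np.radians([yaw,el]); z=np.array([np.cos(a)*np.cos(e),np.sin(a)*np.cos(e),np.sin(e)]); y=s*np.array([-np.sin(a),np.cos(a),0]); y=-y
    return np.stack([np.cross(y,z),y,z],1)
E
python3 - <<'E'
from kin import *
print(side(54.5,-12,1).round(2)[:,0])
for name,yaw,q1 in(("grasp",54.5,-.52),("place",84.1,-.2)):
  for s in(1,-1):
    for q23 in(1.8,2.2,2.6):
        A=Rn.from_euler("Z",q1)*Rn.from_euler("Y",q23); M=A.inv()*Rn.from_matrix(side(yaw,-12,s)); e=M.as_euler("ZYZ"); e[2]-=np.pi/2
        print(name,s,q23,e.round(2))
go((450,-100,300),side(54.5,-12,1)); go((450,-100,300),side(54.5,-12,-1))
E
```

```text
[0.12 0.17 0.98]
grasp 1 1.8 [ 1.39  1.43 -0.21]
grasp 1 2.2 [ 1.46  1.37 -0.61]
grasp 1 2.6 [ 1.55  1.34 -1.02]
grasp -1 1.8 [ 1.39  1.43 -3.35]
grasp -1 2.2 [ 1.46  1.37 -3.75]
grasp -1 2.6 [ 1.55  1.34 -4.16]
place 1 1.8 [ 1.34  1.62 -0.24]
place 1 2.2 [ 1.34  1.53 -0.63]
place 1 2.6 [ 1.38  1.44 -1.03]
place -1 1.8 [ 1.34  1.62 -3.39]
place -1 2.2 [ 1.34  1.53 -3.78]
place -1 2.6 [ 1.38  1.44 -4.17]
t 31.2 p [ 511.6 -210.5  254. ] x [ 0.998 -0.063 -0.002] y [-0.063 -0.998 -0.001] z [-0.002  0.001 -1.   ] gap -0.006 F [ 0.7 -0.5 -0.2] g 0.0 q [-0.5   0.38  1.5  -0.    1.26  1.14]
shift [ -68.5 -106.4  -45.8] len 135
rot tool [ 0.685  1.237 -0.849] rows>= 8.9
shift after rot [  56.3 -114.3   43.4]
t 31.2 p [ 511.6 -210.5  254. ] x [ 0.998 -0.063 -0.002] y [-0.063 -0.998 -0.001] z [-0.002  0.001 -1.   ] gap -0.006 F [ 0.7 -0.5 -0.2] g 0.0 q [-0.5   0.38  1.5  -0.    1.26  1.14]
shift [ -68.5 -106.4  -45.8] len 135
rot tool [ 1.407 -0.779  1.735] rows>= 12.7
shift after rot [-56.3 114.3  43.4]
```

>>> send_rows(increments=[0,0,-50,0,0,0,0,0,0,0.076,0.137,-0.094,0,0,0,0.076,0.137,-0.094,0,0,0,0.076,0.137,-0.094,0,0,0,0.076,0.137,-0.094,0,0,0,0.076,0.137,-0.094,0,0,0,0.076,0.137,-0.094,0,0,0,0.076,0.137,-0.094,0,0,0,0.076,0.137,-0.094,0,0,0,0.076,0.137,-0.094], claw=1)

```text
clock: 32.45
ee_pos: [0.5116, -0.211, 0.3043]
orientation: [-1.856, -0.942, -1.489]
contact_force: [0.2, -0.2, -0.8]
finger_gap: 1.002
gripper_force: 0.0
```

Run:
```python
from kin import *
o,R=st(); q=o["joints"]; print(repr(q))
A=Rn.from_euler("Z",q[0])*Rn.from_euler("Y",q[1]+q[2])*Rn.from_euler("Z",q[3])*Rn.from_euler("Y",q[4])*Rn.from_euler("Z",q[5]+np.pi/2)
print((A.inv()*Rn.from_matrix(R)).as_rotvec())
f=grab_frame("scene"); cv2.imwrite("pics/s4.png",f["pixels"][:,:,::-1])
```

```text
t 32.45 p [ 511.6 -211.   304.3] x [0.13  0.17  0.977] y [ 0.81  -0.586 -0.006] z [ 0.571  0.792 -0.214] gap 1.002 F [ 0.2 -0.2 -0.8] g 0.0 q [-1.07  0.67  1.66  1.1   1.73 -0.84]
array([-1.07126317,  0.67003027,  1.65983453,  1.10277493,  1.73022155,
       -0.8398959 ])
[-5.55111512e-17  6.10622664e-16 -6.66133815e-16]
```

View pics/s4.png

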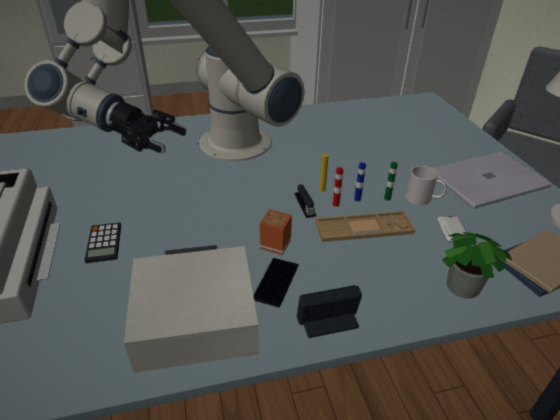

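Run:
```python
from kin import *
o,R=st()
D=[((-1.39148089,.494165886,1.34610075,0,1.30252863,-.0954759),(.16954079,-.60120862,.23872131)),((-4.98269197e-01,3.78980678e-01,1.50259682,0,1.26237263,1.13574262),(.5116,-.2105,.2540)),(o["joints"],o["ee_pos"])]
for fix in(0,1):
    g=lambda k:np.concatenate([fk(q,[0 if fix else k[5],*k[:5]])[0]-p for q,p in D])
    s=least_squares(g,[.41,.37,.06,.155,.25,0]); print(s.x.round(4),np.abs(s.fun).max())
P=cloud(grab_frame("scene"))[0]; C=P[(P[:,2]>.08)&(P[:,1]<-.12)&(P[:,0]<.7)&(P[:,0]>-.1)]
L=(C-o["ee_pos"])@R
for a in range(0,480,30):
    q=L[(L[:,2]<-a/1000)&(L[:,2]>-(a+30)/1000)&(np.hypot(L[:,0],L[:,1])<.2)]
    if len(q): print(a,len(q),"x",(q[:,0].min()*1000).round(),(q[:,0].max()*1000).round(),"y",(q[:,1].min()*1000).round(),(q[:,1].max()*1000).round())
```

```text
t 32.5 p [ 511.7 -211.6  302. ] x [0.125 0.164 0.979] y [ 0.812 -0.583 -0.006] z [ 0.569  0.796 -0.206] gap 1.0 F [-3.  -0.3 -6.6] g 0.0 q [-1.07  0.68  1.66  1.1   1.74 -0.85]
[0.4292 0.3944 0.0571 0.3079 0.3357 0.0249] 0.012855607087615462
[0.4574 0.4073 0.0557 0.2927 0.3407 0.    ] 0.01174121917360571
0 196 x -15.0 13.0 y -56.0 59.0
30 314 x -13.0 13.0 y -75.0 75.0
60 592 x -18.0 20.0 y -73.0 74.0
90 466 x -15.0 34.0 y -70.0 70.0
120 393 x -26.0 38.0 y -33.0 41.0
150 403 x -34.0 46.0 y -36.0 47.0
180 523 x -49.0 49.0 y -40.0 49.0
210 496 x -34.0 159.0 y -139.0 60.0
240 1382 x -44.0 187.0 y -173.0 50.0
270 1441 x -80.0 186.0 y -146.0 84.0
300 1778 x -86.0 187.0 y -148.0 90.0
330 638 x -76.0 186.0 y -147.0 89.0
360 171 x 13.0 78.0 y 19.0 80.0
```

Run:
```python
from kin import *
R=side(54.5,-12,1)
g=np.array([592,10,52.])+15*R[:,2]; print(g, g-120*R[:,2])
go(g-120*R[:,2],R)
```

```text
[600.52019804  21.94487712  48.88132464] [532.3586137  -73.61413981  73.83072754]
t 32.55 p [ 511.9 -211.3  301.8] x [0.136 0.167 0.977] y [ 0.81  -0.587 -0.012] z [ 0.571  0.792 -0.215] gap 0.999 F [ 0.2  0.5 -0.6] g 0.0 q [-1.07  0.67  1.66  1.1   1.73 -0.84]
shift [-196.9  -61.4  169.7] len 267
rot tool [ 0.005  0.007 -0.014] rows>= 0.1
shift after rot [-197.2  -63.3  168.6]
```

>>> send_rows(increments=[0,0,0,0.005,0.007,-0.014,-22,-7,18.7,0,0,0,-22,-7,18.7,0,0,0,-22,-7,18.7,0,0,0,-22,-7,18.7,0,0,0,-22,-7,18.7,0,0,0,-22,-7,18.7,0,0,0,-22,-7,18.7,0,0,0,-22,-7,18.7,0,0,0,-21,-7,18.7,0,0,0])

```text
clock: 33.8
ee_pos: [0.5331, -0.0743, 0.0765]
orientation: [-1.851, -0.961, -1.492]
contact_force: [1.0, -0.3, -0.3]
finger_gap: 1.0
gripper_force: 0.0
```

Run:
```python
from kin import *
R=side(54.5,-12,1)
go((532.4,-73.6,73.8),R)
f=grab_frame("scene"); cv2.imwrite("pics/s5.png",cv2.resize(f["pixels"][60:300,60:380],(800,600))[:,:,::-1])
P=cloud(f)[0]; C=P[(P[:,0]<.5)&(P[:,1]<-.1)&(P[:,0]>.2)&(P[:,1]>-.39)&(P[:,2]>.012)]
i=np.argsort(C[:,2])[:8]; print((C[i]*1000).round())
```

```text
t 33.8 p [533.1 -74.3  76.5] x [0.12  0.18  0.976] y [ 0.815 -0.58   0.006] z [ 0.567  0.795 -0.216] gap 1.0 F [ 1.  -0.3 -0.3] g 0.0 q [-0.89  1.06  1.89  1.27  1.41 -1.39]
shift [-2.6 -1.   0.8] len 3
rot tool [0.    0.008 0.007] rows>= 0.1
shift after rot [-2.6 -1.   0.8]
[[ 430. -230.   71.]
 [ 438. -239.   72.]
 [ 468. -107.   75.]
 [ 466. -115.   75.]
 [ 464. -104.   75.]
 [ 468. -110.   75.]
 [ 440. -236.   76.]
 [ 469. -113.   76.]]
```

View pics/s5.png

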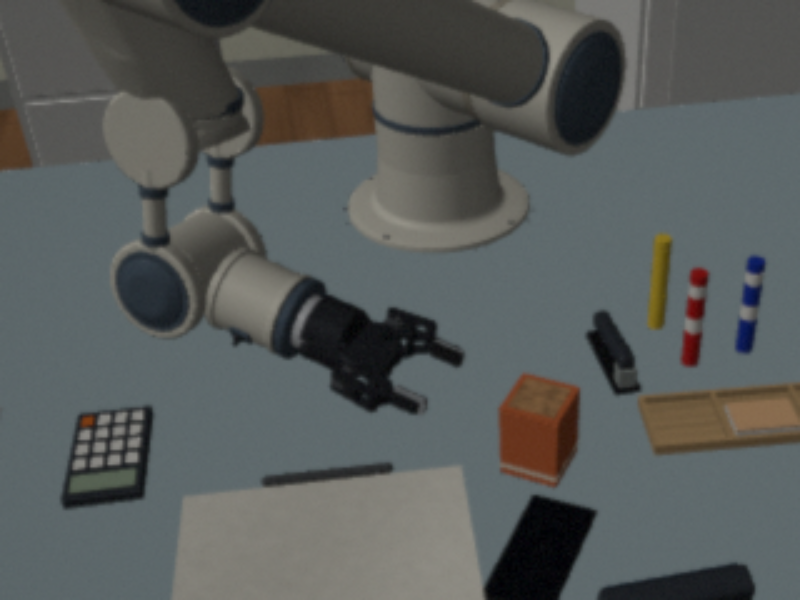

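The gripper lines up with the cup (crop 540,430), and the wrist clears the desk by about 70 mm. Now I advance and grip.

>>> send_rows(increments=[-2.6,-1,1,0,0.008,0.007,0,0,18,0,0,0,0,0,18,0,0,0,0,0,18,0,0,0,0,0,18,0,0,0,0,0,18,0,0,0,0,0,18,0,0,0,0,0,12,0,0,0,0,0,0,0,0,0,0,0,0,0,0,0])

```text
clock: 35.1
ee_pos: [0.6005, 0.0214, 0.0492]
orientation: [-1.843, -0.946, -1.496]
contact_force: [-0.4, 0.4, 0.8]
finger_gap: 1.0
gripper_force: 0.0
```

>>> send_rows(increments=[0,0,0,0,0,0,0,0,0,0,0,0,0,0,0,0,0,0,0,0,0,0,0,0,0,0,0,0,0,0,0,0,0,0,0,0,0,0,0,0,0,0,0,0,0,0,0,0,0,0,0,0,0,0,0,0,0,0,0,0], claw=0, newtons=40)

```text
clock: 36.35
ee_pos: [0.6007, 0.0217, 0.0492]
orientation: [-1.842, -0.946, -1.497]
contact_force: [0.5, -4.3, 5.2]
finger_gap: 0.768
gripper_force: 39.8
```

Run:
```python
from kin import *
o,R=st()
T,S=both()
for P in(T,S): print(rect(bx(P,.52,.67,-.07,.09,.084,.1)))
f=grab_frame("scene"); cv2.imwrite("pics/s6.png",cv2.resize(f["pixels"][140:290,180:380],(800,600))[:,:,::-1])
```

```text
t 36.35 p [600.7  21.7  49.2] x [0.12  0.165 0.979] y [ 0.813 -0.582 -0.001] z [ 0.569  0.796 -0.204] gap 0.768 F [ 0.5 -4.3  5.2] g 39.83426749706268 q [-0.65  1.13  1.88  1.52  1.37 -1.43]
(array([576.1, -16.7]), array([132.4,  67.2]), 55.1)
(array([574.5, -16.5]), array([137.9,  69.8]), 54.1)
```

View pics/s6.png

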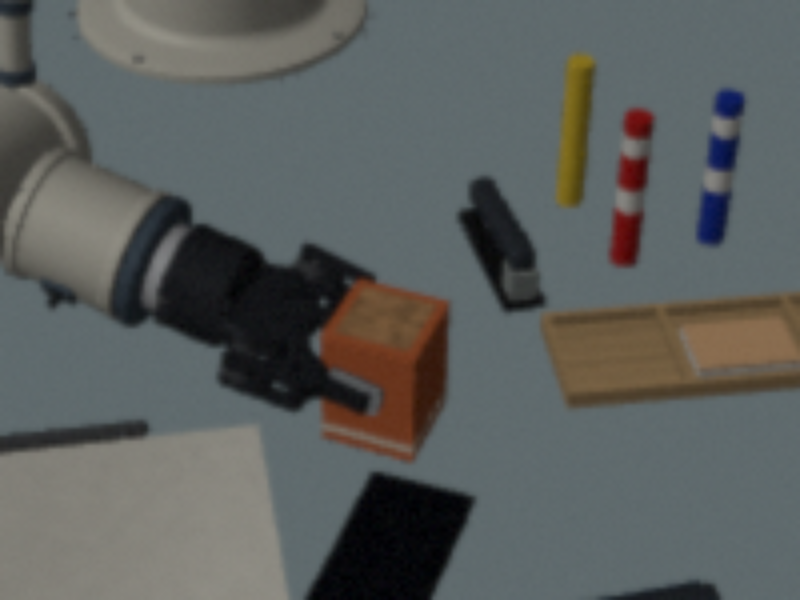

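Cup is gripped (gap 65 mm). I lift it and roll half a turn.

>>> send_rows(increments=[10,0,-2,0,0,0,30,0,-6,0,0,0,40,0,-8,0,0,0,40,0,-8,0,0,0,40,0,-8,0,0,0,36,0,-8,0,0,0,0,0,0,0,0,0.1848,0,0,0,0,0,0.1848,0,0,0,0,0,0.1848,0,0,0,0,0,0.1848])

```text
clock: 37.75
ee_pos: [0.6009, 0.0227, 0.2493]
orientation: [-1.89, -0.193, -1.019]
contact_force: [0.4, -0.2, -1.3]
finger_gap: 0.77
gripper_force: 39.8
```

>>> send_rows(increments=[0,0,0,0,0,0.1848,0,0,0,0,0,0.1848,0,0,0,0,0,0.1848,0,0,0,0,0,0.1848,0,0,0,0,0,0.1848,0,0,0,0,0,0.1848,0,0,0,0,0,0.1848,0,0,0,0,0,0.1848,0,0,0,0,0,0.1848,0,0,0,0,0,0.1848])

```text
clock: 39.0
ee_pos: [0.6009, 0.0228, 0.2492]
orientation: [-1.216, 1.309, 0.292]
contact_force: [-0.1, 0.5, -0.5]
finger_gap: 0.768
gripper_force: 39.8
```

```bash
cat >> kin.py <<'E'
# cup in tool frame at grasp
Rg=side(54.5,-12,1); CB=Rg.T@(np.array([592,10,90.])-np.array([600.7,21.7,49.2])); CZ=Rg.T@np.array([0,0,-1.]); CF=Rg.T@np.array([0.,0,0])
E
python3 - <<'E'
from kin import *
R=side(84.1,-10,-1); z=R@CZ; f=np.array([np.cos(np.radians(84.1)),np.sin(np.radians(84.1)),0])
print("cup z",z.round(3),"tilt",np.degrees(np.arccos(z[2])))
th=np.arccos(z[2]); edge=R@CB+33*np.array([f[0]*np.cos(th),f[1]*np.cos(th),-np.sin(th)])
print("edge rel TCP",edge.round(1))
# target edge: bay centre + 34 fwd, z 5+2
bay=np.array([571.2,184.9,0]); E=bay+33*f+[0,0,7]; p=E-edge; print("place TCP",p.round(1))
np.save("place.npy",p)
go(p+[0,0,150],R)
E
```

```text
cup z [0.039 0.373 0.927] tilt 21.99999999999998
edge rel TCP [  0.5   1.8 -44.7]
place TCP [574.1 216.   51.7]
t 39.0 p [600.9  22.8 249.2] x [ 0.321 -0.444 -0.836] y [-0.758  0.409 -0.508] z [ 0.568  0.797 -0.205] gap 0.768 F [-0.1  0.5 -0.5] g 39.84116077423096 q [-0.65  0.71  1.92  1.45  1.4   1.54]
shift [-54.7 123.6 148.5] len 201
rot tool [-0.484 -0.168  0.436] rows>= 3.6
shift after rot [ 13.9  46.5 194.8]
```

Run:
```python
from kin import *
f=grab_frame("scene"); T=cloud(grab_frame("top"))[0]; S=cloud(f)[0]
for n,P in(("T",T),("S",S)):
  for x in range(440,520,10):
    q=bx(P,x/1000,x/1000+.01,.10,.175,.006,.08)
    if len(q): print(n,x,len(q),"y",(q[:,1].min()*1000).round(),(q[:,1].max()*1000).round(),"zmax",(q[:,2].max()*1000).round())
o,R=st()
L=(S[(S[:,2]>.12)]-o["ee_pos"])@R
for a in range(-40,130,15):
    q=L[(L[:,2]<-a/1000)&(L[:,2]>-(a+15)/1000)&(np.hypot(L[:,0],L[:,1])<.12)]
    if len(q): print(a,"x",(q[:,0].min()*1000).round(),(q[:,0].max()*1000).round(),"y",(q[:,1].min()*1000).round(),(q[:,1].max()*1000).round())
```

```text
T 440 27 y 124.0 153.0 zmax 49.0
T 450 29 y 108.0 153.0 zmax 51.0
T 460 25 y 122.0 153.0 zmax 52.0
T 470 31 y 105.0 174.0 zmax 55.0
T 480 28 y 122.0 154.0 zmax 53.0
T 490 22 y 122.0 154.0 zmax 55.0
T 500 2 y 126.0 154.0 zmax 9.0
T 510 1 y 144.0 144.0 zmax 6.0
S 440 30 y 123.0 149.0 zmax 49.0
S 450 20 y 126.0 151.0 zmax 48.0
S 460 20 y 127.0 145.0 zmax 49.0
S 470 25 y 126.0 150.0 zmax 51.0
S 480 27 y 125.0 148.0 zmax 52.0
S 490 99 y 124.0 157.0 zmax 50.0
S 500 11 y 130.0 152.0 zmax 29.0
S 510 1 y 149.0 149.0 zmax 10.0
t 39.1 p [601.   22.7 249.3] x [ 0.323 -0.446 -0.835] y [-0.756  0.408 -0.511] z [ 0.569  0.797 -0.205] gap 0.769 F [-0.   0.  -2.2] g 39.82755482196808 q [-0.65  0.71  1.92  1.45  1.4   1.54]
-40 x -43.0 -11.0 y -34.0 37.0
-25 x -46.0 45.0 y -36.0 34.0
-10 x -49.0 45.0 y -42.0 33.0
5 x -52.0 40.0 y -47.0 35.0
20 x -56.0 38.0 y -47.0 35.0
35 x -43.0 34.0 y -67.0 -27.0
50 x -16.0 31.0 y -65.0 56.0
65 x -16.0 18.0 y -69.0 57.0
80 x -19.0 19.0 y -71.0 18.0
95 x -19.0 20.0 y -68.0 16.0
110 x -36.0 38.0 y -41.0 38.0
125 x -37.0 37.0 y -39.0 -0.0
```

Run:
```python
from kin import *
Y=88.5; R=side(Y,-10,-1); z=R@CZ; f=np.array([np.cos(np.radians(Y)),np.sin(np.radians(Y)),0])
th=np.arccos(z[2]); edge=R@CB+33*np.array([f[0]*np.cos(th),f[1]*np.cos(th),-np.sin(th)])
p=np.array([572.7,184.4,7])+33*f-edge; print("place TCP",p.round(1)); np.save("place.npy",p)
go(p+[0,0,120],R)
```

```text
place TCP [573.2 215.6  51.7]
t 39.1 p [601.   22.7 249.3] x [ 0.323 -0.446 -0.835] y [-0.756  0.408 -0.511] z [ 0.569  0.797 -0.205] gap 0.769 F [-0.   0.  -2.2] g 39.82755482196808 q [-0.65  0.71  1.92  1.45  1.4   1.54]
shift [-30.2 139.4 153.8] len 210
rot tool [-0.557 -0.189  0.421] rows>= 3.9
shift after rot [ 43.   32.8 202.7]
```

>>> send_rows(increments=[0,0,0,-0.139,-0.047,0.105,0,0,0,-0.139,-0.047,0.105,0,0,0,-0.139,-0.047,0.105,0,0,0,-0.139,-0.047,0.105,8.6,6.6,40,0,0,0,8.6,6.6,40,0,0,0,8.6,6.6,40,0,0,0,8.6,6.6,40,0,0,0,8.6,6.4,42,0,0,0,0,0,0,0,0,0])

```text
clock: 40.35
ee_pos: [0.5721, 0.217, 0.1702]
orientation: [-1.323, 1.346, 1.1]
contact_force: [0.9, -0.5, -1.0]
finger_gap: 0.773
gripper_force: 40.9
```

Run:
```python
from kin import *
R=side(88.5,-10,-1); go(np.load("place.npy")+[0,0,20],R)
f=grab_frame("scene"); cv2.imwrite("pics/s7.png",cv2.resize(f["pixels"][100:290,200:453],(800,600))[:,:,::-1])
C=cloud(f); c=C[1].astype(int); m=(c[:,0]-c[:,2]>60)&(c[:,0]-c[:,1]>35)&(C[0][:,2]>.1)&(C[0][:,2]<.26)&(C[0][:,1]>.1)&(C[0][:,0]>.5)&(C[0][:,0]<.7); q=C[0][m]; print(m.sum(),q.min(0),q.max(0))
```

```text
t 40.35 p [572.1 217.  170.2] x [ 0.002 -0.176 -0.984] y [-1.     0.022 -0.006] z [ 0.023  0.984 -0.176] gap 0.773 F [ 0.9 -0.5 -1. ] g 40.93781232833862 q [-0.29  0.92  1.68  1.25  1.55  2.08]
shift [97.2 -0.6 16. ] len 99
rot tool [ 0.003 -0.003  0.006] rows>= 0.0
shift after rot [97.3 -1.2 15.8]
350 [0.5372212  0.16356928 0.14475983] [0.6065578  0.25567007 0.23197061]
```

View pics/s7.png

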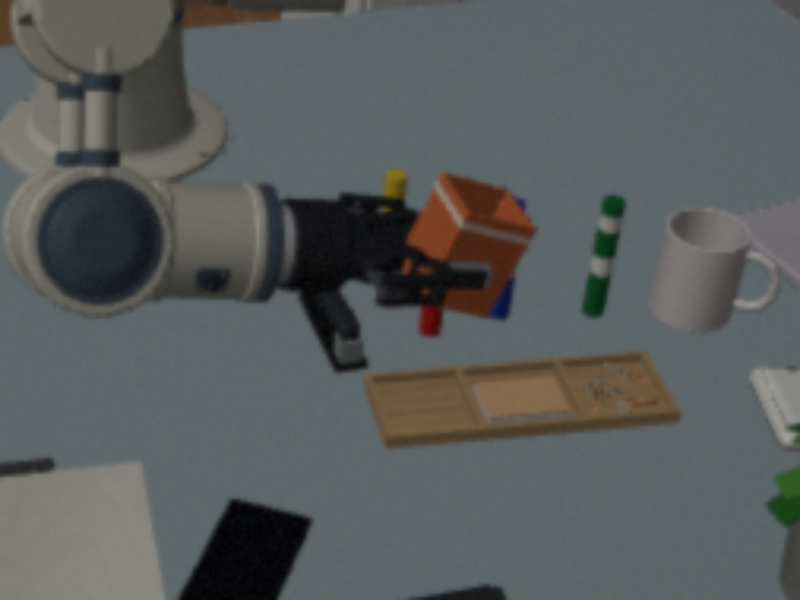

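The cup is mouth-up, leaning forward about 22° as planned, at crop (470,245). Now I lower it.

>>> send_rows(increments=[20,-1,3,0.003,-0.003,0.006,20,0,3,0,0,0,20,0,3,0,0,0,20,0,4,0,0,0,17,0,3,0,0,0,0,0,0,0,0,0,0,0,0,0,0,0,0,0,0,0,0,0,0,0,0,0,0,0,0,0,0,0,0,0])

```text
clock: 41.65
ee_pos: [0.575, 0.2132, 0.073]
orientation: [-1.312, 1.353, 1.102]
contact_force: [-0.2, -0.4, -2.8]
finger_gap: 0.77
gripper_force: 41.0
```

Run:
```python
from kin import *
R=side(88.5,-10,-1); go(np.load("place.npy"),R)
C=cloud(grab_frame("scene")); c=C[1].astype(int); m=(c[:,0]-c[:,2]>60)&(c[:,0]-c[:,1]>35)&(C[0][:,2]>.02)&(C[0][:,2]<.26)&(C[0][:,1]>.1)&(C[0][:,0]>.5)&(C[0][:,0]<.7); q=C[0][m]; print(m.sum(),q.min(0),q.max(0))
```

```text
t 41.65 p [575.  213.2  73. ] x [-0.006 -0.173 -0.985] y [-1.     0.031  0.001] z [ 0.03   0.984 -0.174] gap 0.77 F [-0.2 -0.4 -2.8] g 41.00908041000366 q [-0.29  1.1   1.64  1.26  1.51  1.96]
shift [20.6  1.8  6. ] len 22
rot tool [-0.004  0.    -0.002] rows>= 0.0
shift after rot [20.6  1.8  6.1]
355 [0.53898401 0.1591813  0.05214037] [0.6090807  0.25056241 0.13350634]
```

>>> send_rows(increments=[5,2,3,0,0,0,5,0,2,0,0,0,5,0,1,0,0,0,3,0,0,0,0,0,3,0,0,0,0,0,0,0,0,0,0,0,0,0,0,0,0,0,0,0,0,0,0,0,0,0,0,0,0,0,0,0,0,0,0,0])

```text
clock: 42.95
ee_pos: [0.573, 0.2155, 0.0513]
orientation: [-1.311, 1.353, 1.102]
contact_force: [-0.5, 0.1, 5.4]
finger_gap: 0.771
gripper_force: 41.1
```

Run:
```python
from kin import *
st()
```

```text
t 42.95 p [573.  215.5  51.3] x [-0.006 -0.173 -0.985] y [-1.     0.031  0.001] z [ 0.03   0.984 -0.173] gap 0.771 F [-0.5  0.1  5.4] g 41.100069880485535 q [-0.29  1.13  1.64  1.27  1.5   1.93]
```

Floor contact felt (5 N). I release, then back off slowly so the cup settles upright.

>>> send_rows(increments=[0,0,0,0,0,0,0,0,0,0,0,0,0,0,0,0,0,0,0,0,0,0,0,0,0,0,-3,0,0,0,0,0,-4,0,0,0,0,0,-5,0,0,0,0,0,-6,0,0,0,0,0,-8,0,0,0,0,0,-8,0,0,0], claw=0.9)

```text
clock: 44.2
ee_pos: [0.572, 0.1814, 0.0571]
orientation: [-1.311, 1.353, 1.102]
contact_force: [-0.3, -0.7, 0.1]
finger_gap: 0.902
gripper_force: 0.0
```

Run:
```python
from kin import *
st()
f=grab_frame("scene"); cv2.imwrite("pics/s8.png",cv2.resize(f["pixels"][100:290,200:453],(800,600))[:,:,::-1])
P=cloud(f)[0]; print(rect(bx(P,.5,.65,.12,.26,.085,.105)))
```

```text
t 44.2 p [572.  181.4  57.1] x [-0.006 -0.173 -0.985] y [-1.     0.031  0.001] z [ 0.03   0.984 -0.174] gap 0.902 F [-0.3 -0.7  0.1] g 0.0 q [-0.35  1.12  1.62  1.21  1.53  1.94]
(array([570.7, 189.3]), array([68. , 72.6]), 87.3)
```

View pics/s8.png

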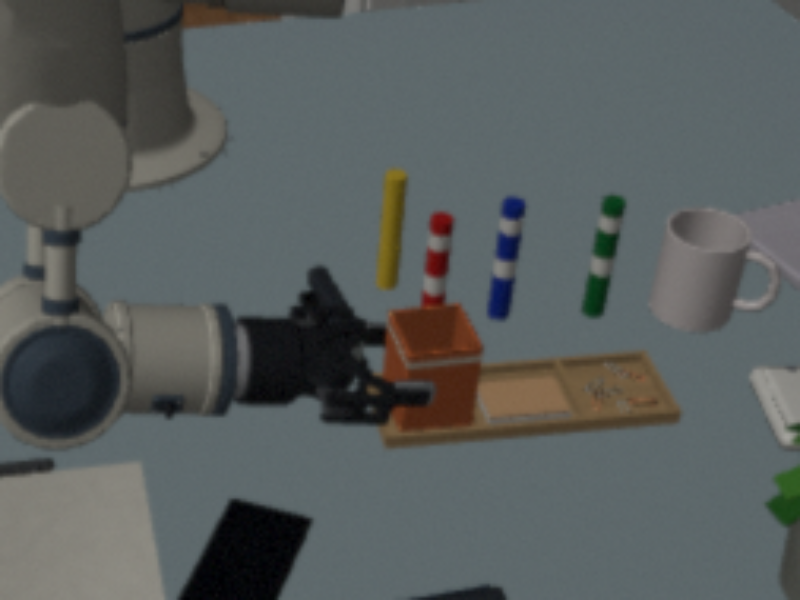

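>>> send_rows(increments=[0,0,-15,0,0,0,0,0,-25,0,0,0,0,0,-30,0,0,0,0,0,-30,0,0,0,0,0,-20,0,0,0,-40,0,-7,0,0,0,-45,0,-7,0,0,0,-45,0,-7,0,0,0,-45,0,-7,0,0,0,-45,0,-7,0,0,0])

```text
clock: 45.5
ee_pos: [0.5684, 0.0675, 0.302]
orientation: [-1.311, 1.354, 1.102]
contact_force: [1.3, -0.0, -0.1]
finger_gap: 0.902
gripper_force: 0.0
```

>>> send_rows(increments=[0,0,0,0,0.175,0,0,0,0,0,0.175,0,0,0,0,0,0.175,0,0,0,0,0,0.175,0,0,0,0,0,0.175,0,0,0,0,0,0.175,0,0,0,0,0,0.175,0,0,0,0,0,0.172,0,0,0,0,0,0,-0.185,0,0,0,0,0,-0.185])

```text
clock: 46.75
ee_pos: [0.5668, 0.0432, 0.2995]
orientation: [-2.586, 1.742, 0.024]
contact_force: [-0.5, -0.3, -1.4]
finger_gap: 0.901
gripper_force: 0.0
```

>>> send_rows(increments=[0,0,0,0,0,-0.185,0,0,0,0,0,-0.185,0,0,0,0,0,-0.185,0,0,0,0,0,-0.185,0,0,0,0,0,-0.185,0,0,0,0,0,-0.185,0,0,0,0,0,-0.185,0,0,0,0,0,-0.185,0,0,0,0,0,-0.185,0,0,0,0,0,-0.185])

```text
clock: 48.0
ee_pos: [0.5669, 0.0428, 0.2994]
orientation: [-2.945, -1.014, -0.015]
contact_force: [-0.3, -0.8, -0.7]
finger_gap: 0.9
gripper_force: 0.0
```

Run:
```python
from kin import *
T,S=both()
for P in(T,S):
    print("mouth",rect(bx(P,.5,.65,.12,.26,.088,.103)),"org",rect(bx(P,.5,.66,.24,.45,.0105,.03)))
    for nm,b in(("red",(.43,.50,.2,.26)),("blue",(.42,.49,.28,.33)),("green",(.43,.50,.37,.43))):
        q=bx(P,*b,.12,.14); print(nm,rect(q) if len(q)>3 else len(q), end=" ")
go((456.5,234,230),down(0))
```

```text
mouth (array([571.6, 187.8]), array([66.8, 66.7]), 87.1) org (array([585.6, 323.2]), array([173. ,  90.8]), 84.6)
red (array([455.7, 233.3]), array([18.7, 19.9]), 0.9) blue (array([446.6, 307.6]), array([20.9, 16.6]), 89.5) green (array([463.3, 400.6]), array([19.2, 20.1]), 43.7) mouth (array([572. , 189.8]), array([66.3, 72.6]), 86.6) org (array([586.1, 326.2]), array([171.8,  96.9]), 84.4)
red (array([457.6, 234.3]), array([17.9, 26.3]), 71.9) blue (array([445.5, 310.6]), array([18.5, 23.7]), 71.5) green (array([464.7, 402.8]), array([20.3, 20.4]), 60.1) t 48.1 p [566.9  42.8 299.4] x [0.79  0.613 0.018] y [ 0.613 -0.79  -0.022] z [ 0.     0.029 -1.   ] gap 0.898 F [-0.7 -0.4 -0.3] g 0.0 q [-0.05  0.36  1.4   0.03  1.38  0.86]
shift [  28.8 -217.1   74.8] len 231
rot tool [-0.013 -0.027 -0.91 ] rows>= 4.9
shift after rot [ 191.2 -110.4   69.4]
```

>>> send_rows(increments=[0,0,0,-0.003,-0.005,-0.182,0,0,0,-0.003,-0.005,-0.182,0,0,0,-0.003,-0.005,-0.182,0,0,0,-0.003,-0.005,-0.182,0,0,0,-0.002,-0.006,-0.182,38,-22,10,0,0,0,38,-22,10,0,0,0,38,-22,10,0,0,0,38,-22,10,0,0,0,39,-22,10,0,0,0], claw=0.6)

```text
clock: 49.35
ee_pos: [0.4571, 0.2353, 0.249]
orientation: [2.23, 2.21, 0.002]
contact_force: [-0.2, 0.6, 0.4]
finger_gap: 0.597
gripper_force: 0.0
```

Run:
```python
from kin import *
go((456.6,233.8,105),down(0))
```

```text
t 49.35 p [457.1 235.3 249. ] x [ 0.009  1.    -0.   ] y [ 1.    -0.009  0.002] z [ 0.002 -0.    -1.   ] gap 0.597 F [-0.2  0.6  0.4] g 0.0 q [ 0.36  0.33  1.6  -0.    1.21  0.37]
shift [ -1.4  -0.8 144. ] len 144
rot tool [ 0.002  0.    -0.009] rows>= 0.1
shift after rot [ -1.5  -0.5 144. ]
```

>>> send_rows(increments=[-1.5,-0.6,35,0,0,-0.009,0,0,35,0,0,0,0,0,35,0,0,0,0,0,25,0,0,0,0,0,14,0,0,0,0,0,0,0,0,0,0,0,0,0,0,0,0,0,0,0,0,0,0,0,0,0,0,0,0,0,0,0,0,0])

```text
clock: 50.6
ee_pos: [0.4578, 0.2329, 0.1055]
orientation: [2.214, 2.226, 0.003]
contact_force: [-0.5, -0.4, -0.8]
finger_gap: 0.599
gripper_force: 0.0
```

>>> send_rows(increments=[0,0,0,0,0,0,0,0,0,0,0,0,0,0,0,0,0,0,0,0,0,0,0,0,0,0,0,0,0,0,0,0,-25,0,0,0,0,0,-35,0,0,0,0,0,-35,0,0,0,0,0,-35,0,0,0,0,0,0,0,0,0], claw=0, newtons=35)

```text
clock: 51.85
ee_pos: [0.4585, 0.2333, 0.2374]
orientation: [2.212, 2.225, 0.009]
contact_force: [0.6, 0.6, -1.0]
finger_gap: 0.247
gripper_force: 34.4
```

Run:
```python
from kin import *
S=cloud(grab_frame("scene"))[0]; q=bx(S,.43,.48,.21,.26,.06,.18); print("marker",len(q),np.median(q,0),np.percentile(q[:,2],[1,99]), np.polyfit(q[:,2],q[:,0],1)[0],np.polyfit(q[:,2],q[:,1],1)[0])
go((571.7-15,188.3-15,235),down(0))
```

```text
marker 113 [0.46542815 0.23160691 0.15634075] [0.1319412  0.17899219] 0.0028802976682790736 -0.012312178910108686
t 51.9 p [457.8 233.  235.8] x [-0.006  1.     0.   ] y [1.    0.006 0.004] z [ 0.004  0.    -1.   ] gap 0.241 F [-0.6 -0.1 -1.1] g 34.39945936203003 q [ 0.36  0.34  1.62 -0.    1.17  0.35]
shift [-60.3  98.6   1.2] len 116
rot tool [ 0.004 -0.     0.006] rows>= 0.0
shift after rot [-59.7  98.9   0.8]
```

>>> send_rows(increments=[-20,33,0,0.004,0,0.006,-20,33,0,0,0,0,-20,32.6,0,0,0,0,0,0,0,0,0,0,0,0,0,0,0,0,0,0,25,0,0,0,0,0,25,0,0,0,0,0,25,0,0,0,0,0,25,0,0,0,0,0,15,0,0,0])

```text
clock: 53.15
ee_pos: [0.5545, 0.1735, 0.1189]
orientation: [-2.219, -2.221, 0.005]
contact_force: [0.3, 0.5, -0.5]
finger_gap: 0.24
gripper_force: 34.4
```

Run:
```python
from kin import *
st()
```

```text
t 53.15 p [554.5 173.5 118.9] x [-0.001  1.    -0.   ] y [ 1.     0.001 -0.004] z [-0.004 -0.    -1.   ] gap 0.24 F [ 0.3  0.5 -0.5] g 34.44757282733917 q [0.2  0.58 1.58 0.   0.99 0.2 ]
```

>>> send_rows(increments=[0,0,0,0,0,0,0,0,0,0,0,0,0,0,0,0,0,0,0,0,-20,0,0,0,0,0,-30,0,0,0,0,0,-40,0,0,0,0,0,-40,0,0,0,0,0,0,0,0,0,0,0,0,0,0,0,0,0,0,0,0,0], claw=0.5)

```text
clock: 54.4
ee_pos: [0.5556, 0.1729, 0.2492]
orientation: [-2.22, -2.22, 0.004]
contact_force: [0.2, 0.2, -0.0]
finger_gap: 0.495
gripper_force: 0.0
```

Run:
```python
from kin import *
T=cloud(grab_frame("top"))[0]; S=cloud(grab_frame("scene"))[0]
for P in(T,S): q=bx(P,.52,.63,.13,.25,.125,.15); print("red top",len(q),rect(q) if len(q)>3 else 0, q[:,2].max() if len(q) else 0)
go((446,309,250),down(0))
```

```text
red top 15 (array([551.2, 166.8]), array([ 6.8, 18.1]), 78.2) 0.14118678724657271
red top 55 (array([554.9, 174.4]), array([18.4, 20.3]), 86.8) 0.1405846528427282
t 54.5 p [555.8 173.  249.3] x [ 0.  1. -0.] y [ 1.    -0.    -0.003] z [-0.003 -0.    -1.   ] gap 0.5 F [-0.1 -1.4  0. ] g 0.0 q [0.2  0.42 1.44 0.   1.28 0.2 ]
shift [ 136.  -109.8   -0.4] len 175
rot tool [-0.003  0.    -0.   ] rows>= 0.0
shift after rot [ 136.  -109.8   -0.7]
```

Red stands in the cup (top at 554.9, 174.4, z 141 mm). Blue is next.

>>> send_rows(increments=[34,-27.5,0,-0.003,0,0,34,-27.5,0,0,0,0,34,-27.5,0,0,0,0,34,-27.3,0,0,0,0,0,0,0,0,0,0,0,0,0,0,0,0,0,0,0,0,0,0,0,0,0,0,0,0,0,0,0,0,0,0,0,0,0,0,0,0], claw=0.6)

```text
clock: 55.75
ee_pos: [0.4465, 0.3089, 0.2502]
orientation: [2.221, 2.22, 0.001]
contact_force: [-0.7, 0.1, 0.6]
finger_gap: 0.601
gripper_force: 0.0
```

>>> send_rows(increments=[0,0,35,0,0,0,0,0,35,0,0,0,0,0,35,0,0,0,0,0,25,0,0,0,0,0,14,0,0,0,0,0,0,0,0,0,0,0,0,0,0,0,0,0,0,0,0,0,0,0,0,0,0,0,0,0,0,0,0,0])

```text
clock: 57.0
ee_pos: [0.4466, 0.3091, 0.1064]
orientation: [2.221, 2.221, 0.002]
contact_force: [0.4, -1.2, -0.3]
finger_gap: 0.601
gripper_force: 0.0
```

>>> send_rows(increments=[0,0,0,0,0,0,0,0,0,0,0,0,0,0,0,0,0,0,0,0,0,0,0,0,0,0,0,0,0,0,0,0,-25,0,0,0,0,0,-35,0,0,0,0,0,-35,0,0,0,0,0,-35,0,0,0,0,0,0,0,0,0], claw=0)

```text
clock: 58.25
ee_pos: [0.4474, 0.3097, 0.2383]
orientation: [2.22, 2.22, 0.007]
contact_force: [-0.1, 0.6, -1.1]
finger_gap: 0.245
gripper_force: 34.3
```

Run:
```python
from kin import *
S=cloud(grab_frame("scene"))[0]; q=bx(S,.42,.48,.28,.34,.06,.18); print("marker",len(q),np.median(q,0),np.percentile(q[:,2],[1,99]), np.polyfit(q[:,2],q[:,0],1)[0],np.polyfit(q[:,2],q[:,1],1)[0])
go((556,203.5,235),down(0))
```

```text
marker 114 [0.45428648 0.30641491 0.15642067] [0.13070292 0.17987188] -0.015073889125931826 -0.03143183450780111
t 58.3 p [446.7 309.3 236.7] x [0.    1.    0.001] y [ 1.    -0.     0.003] z [ 0.003  0.001 -1.   ] gap 0.25 F [-0.1 -0.9 -0.6] g 34.30763483047485 q [ 0.5   0.38  1.55 -0.    1.21  0.5 ]
shift [-105.8  109.3    2. ] len 152
rot tool [ 0.003 -0.001 -0.   ] rows>= 0.0
shift after rot [-105.8  109.3    1.7]
```

>>> send_rows(increments=[-35,36.5,0,0.003,0,0,-35,36.5,0,0,0,0,-36,36.3,0,0,0,0,0,0,0,0,0,0,0,0,0,0,0,0,0,0,25,0,0,0,0,0,25,0,0,0,0,0,25,0,0,0,0,0,25,0,0,0,0,0,16,0,0,0])

```text
clock: 59.55
ee_pos: [0.5543, 0.2038, 0.1188]
orientation: [-2.219, -2.221, 0.004]
contact_force: [-0.4, 0.8, -0.0]
finger_gap: 0.247
gripper_force: 34.4
```

Run:
```python
from kin import *
st()
```

```text
t 59.55 p [554.3 203.8 118.8] x [-0.001  1.    -0.   ] y [ 1.     0.001 -0.003] z [-0.003 -0.    -1.   ] gap 0.247 F [-0.4  0.8 -0. ] g 34.408963322639465 q [0.25 0.59 1.56 0.   1.   0.25]
```

>>> send_rows(increments=[0,0,0,0,0,0,0,0,0,0,0,0,0,0,0,0,0,0,0,0,-20,0,0,0,0,0,-30,0,0,0,0,0,-40,0,0,0,0,0,-40,0,0,0,0,0,0,0,0,0,0,0,0,0,0,-0.175,0,0,0,0,0,-0.175], claw=0.5)

```text
clock: 60.8
ee_pos: [0.5554, 0.203, 0.2497]
orientation: [-1.793, -2.578, 0.002]
contact_force: [-0.3, 0.7, 0.3]
finger_gap: 0.497
gripper_force: 0.0
```

>>> send_rows(increments=[0,0,0,0,0,-0.175,0,0,0,0,0,-0.175,0,0,0,0,0,-0.175,0,0,0,0,0,-0.175,0,0,0,0,0,-0.175,0,0,0,0,0,-0.175,0,0,0,0,0,-0.171,0,0,0,0,0,0,0,0,0,0,0,0,0,0,0,0,0,0], claw=0.6)

```text
clock: 62.05
ee_pos: [0.5556, 0.2031, 0.25]
orientation: [-0.004, -3.14, 0.0]
contact_force: [0.1, 0.3, 0.4]
finger_gap: 0.6
gripper_force: 0.0
```

Run:
```python
from kin import *
T=cloud(grab_frame("top"))[0]; S=cloud(grab_frame("scene"))[0]
for P in(T,S): q=bx(P,.52,.63,.13,.25,.125,.15); print("tops",len(q),rect(q) if len(q)>3 else 0); q=bx(P,.43,.5,.36,.44,.12,.14); print("green",len(q),rect(q) if len(q)>3 else 0)
go((464,401.5,250),down(90))
```

```text
tops 49 (array([553.9, 195.4]), array([20.7, 35.7]), 4.7)
green 40 (array([463.9, 400.4]), array([19.1, 20.3]), 42.0)
tops 107 (array([554.2, 189.7]), array([50.4, 23.8]), 83.7)
green 39 (array([464.1, 403.8]), array([19.8, 23.5]), 53.5)
t 62.15 p [555.7 203.1 250. ] x [-1.     0.001  0.002] y [ 0.001  1.    -0.   ] z [-0.002 -0.    -1.   ] gap 0.599 F [ 0.   0.4 -0.6] g 0.0 q [ 0.25  0.44  1.41  0.    1.29 -1.32]
shift [ 92.  198.3   0.2] len 219
rot tool [-0.    -0.002 -0.001] rows>= 0.0
shift after rot [ 91.7 198.4   0. ]
```

>>> send_rows(increments=[18.4,39.7,0,0,-0.002,0,18.4,39.7,0,0,0,0,18.4,39.7,0,0,0,0,18.4,39.7,0,0,0,0,18.4,39.7,0,0,0,0,0,0,0,0,0,0,0,0,0,0,0,0,0,0,0,0,0,0,0,0,0,0,0,0,0,0,0,0,0,0], claw=0.6)

```text
clock: 63.4
ee_pos: [0.464, 0.4012, 0.2501]
orientation: [0.001, 3.141, -0.0]
contact_force: [-0.6, 0.5, -0.1]
finger_gap: 0.599
gripper_force: 0.0
```

>>> send_rows(increments=[0,0,35,0,0,0,0,0,35,0,0,0,0,0,35,0,0,0,0,0,25,0,0,0,0,0,14,0,0,0,0,0,0,0,0,0,0,0,0,0,0,0,0,0,0,0,0,0,0,0,0,0,0,0,0,0,0,0,0,0])

```text
clock: 64.65
ee_pos: [0.4638, 0.4016, 0.1063]
orientation: [-0.0, 3.141, 0.0]
contact_force: [0.2, 0.1, -0.1]
finger_gap: 0.6
gripper_force: 0.0
```

>>> send_rows(increments=[0,0,0,0,0,0,0,0,0,0,0,0,0,0,0,0,0,0,0,0,0,0,0,0,0,0,0,0,0,0,0,0,-25,0,0,0,0,0,-40,0,0,0,0,0,-40,0,0,0,0,0,-40,0,0,0,0,0,-30,0,0,0], claw=0)

```text
clock: 65.9
ee_pos: [0.4637, 0.4016, 0.2827]
orientation: [-0.0, 3.141, 0.0]
contact_force: [0.3, 1.0, -0.2]
finger_gap: 0.247
gripper_force: 34.2
```

Run:
```python
from kin import *
S=cloud(grab_frame("scene"))[0]; q=bx(S,.43,.5,.37,.43,.09,.22); print("marker",len(q),np.median(q,0),np.percentile(q[:,2],[1,99]), np.polyfit(q[:,2],q[:,0],1)[0],np.polyfit(q[:,2],q[:,1],1)[0])
go((588,188.5,270),down(90))
```

```text
marker 108 [0.47090753 0.39571077 0.19877143] [0.17425318 0.21926174] 0.02829511250112997 -0.029231664052241313
t 65.95 p [464.7 402.3 286.3] x [-1.    -0.    -0.005] y [-0.     1.     0.003] z [ 0.005  0.003 -1.   ] gap 0.244 F [0.2 1.  4.3] g 34.242380261421204 q [ 0.62  0.44  1.31 -0.    1.39 -0.95]
shift [-123.2 -213.9   16.3] len 247
rot tool [0.003 0.005 0.   ] rows>= 0.0
shift after rot [-123.3 -213.8   16.3]
```

>>> send_rows(increments=[-24.5,-42.8,0,0.003,0.005,0,-24.5,-42.8,0,0,0,0,-24.5,-42.8,0,0,0,0,-24.5,-42.8,0,0,0,0,-24.5,-42.8,0,0,0,0,0,0,0,0,0,0,0,0,0,0,0,0,0,0,20,0,0,0,0,0,20,0,0,0,0,0,0,0,0,0])

```text
clock: 67.2
ee_pos: [0.5846, 0.1883, 0.2399]
orientation: [0.002, -3.134, 0.006]
contact_force: [-0.1, -0.1, -0.5]
finger_gap: 0.249
gripper_force: 34.3
```

Run:
```python
from kin import *
go((587,188.5,119),down(90))
S=cloud(grab_frame("scene"))[0]; q=bx(S,.56,.62,.15,.23,.142,.19); print("marker",len(q),np.median(q,0),q.min(0),q.max(0))
```

```text
t 67.2 p [584.6 188.3 239.9] x [-1.    -0.001  0.008] y [-0.001  1.    -0.004] z [-0.008 -0.004 -1.   ] gap 0.249 F [-0.1 -0.1 -0.5] g 34.34866726398468 q [ 0.22  0.48  1.37 -0.    1.3  -1.36]
shift [ -3.3   0.6 120.9] len 121
rot tool [-0.004 -0.008  0.001] rows>= 0.0
shift after rot [ -2.4   0.2 120.9]
marker 125 [0.59136121 0.18361865 0.16680749] [0.57983495 0.176247   0.14239709] [0.59627012 0.19857489 0.18997905]
```

>>> send_rows(increments=[-2.5,0.3,20,-0.004,-0.008,0,0,0,25,0,0,0,0,0,25,0,0,0,0,0,25,0,0,0,0,0,15,0,0,0,0,0,10,0,0,0,0,0,0,0,0,0,0,0,0,0,0,0,0,0,0,0,0,0,0,0,0,0,0,0])

```text
clock: 68.5
ee_pos: [0.5889, 0.1878, 0.1215]
orientation: [-0.0, 3.138, 0.001]
contact_force: [-0.2, 0.1, 0.7]
finger_gap: 0.247
gripper_force: 34.3
```

>>> send_rows(increments=[0,0,0,0,0,0,0,0,0,0,0,0,0,0,0,0,0,0,0,0,0,0,0,0,0,0,-20,0,0,0,0,0,-30,0,0,0,0,0,-40,0,0,0,0,0,-40,0,0,0,0,0,-20,0,0,0,0,0,0,0,0,0], claw=0.45)

```text
clock: 69.75
ee_pos: [0.5889, 0.1878, 0.2725]
orientation: [-0.0, 3.136, 0.002]
contact_force: [0.1, -0.7, -0.7]
finger_gap: 0.451
gripper_force: 0.0
```

>>> send_rows(increments=[0,-50,0,0,0,0,0,-50,0,0,0,0,0,-50,0,0,0,0,0,-50,0,0,0,0,0,-40,0,0,0,0,0,0,0,0,0,0,0,0,0,0,0,0,0,0,0,0,0,0,0,0,0,0,0,0,0,0,0,0,0,0])

```text
clock: 71.0
ee_pos: [0.5883, -0.0518, 0.2709]
orientation: [-0.001, 3.138, 0.001]
contact_force: [-0.3, 0.1, -0.1]
finger_gap: 0.448
gripper_force: 0.0
```

Run:
```python
from h import *
f=grab_frame("scene"); t=grab_frame("top")
a=cv2.resize(f["pixels"][150:300,100:440],(800,353),interpolation=cv2.INTER_CUBIC)
b=cv2.resize(t["pixels"][130:270,130:450],(565,247),interpolation=cv2.INTER_CUBIC)
im=np.zeros((600,800,3),np.uint8); im[:353]=a; im[353:,:565]=b
cv2.imwrite("pics/end.png",im[:,:,::-1])
P=cloud(f)[0]; print(rect(bx(P,.5,.65,.12,.26,.087,.1))); q=bx(P,.52,.63,.13,.25,.125,.16); print(rect(q),q[:,2].max())
C=cloud(t); c=C[1].astype(int)
S=cloud(f)[0]
h=bx(S,.59,.66,-.30,-.13,.055,.075); print("handle",len(h),rect(h))
# small bits around?
for n in("eraser","note_block","memory_stick","tape_roller"):
    print(n,[(round(s["p"],2),np.round(s["position"]),s["mask"].sum()) for s in silhouettes(t,n)])
```

```text
(array([571.9, 190.2]), array([68.9, 69.7]), 86.3)
(array([563.9, 184.7]), array([47.2, 62.2]), 62.3) 0.14082131829873315
handle 231 (array([ 632.4, -216.8]), array([129.3,  18.3]), 87.2)
eraser []
note_block [(0.63, array([371., 179.]), np.int64(315))]
memory_stick []
tape_roller [(0.16, array([420., 229.]), np.int64(975))]
```

View pics/end.png

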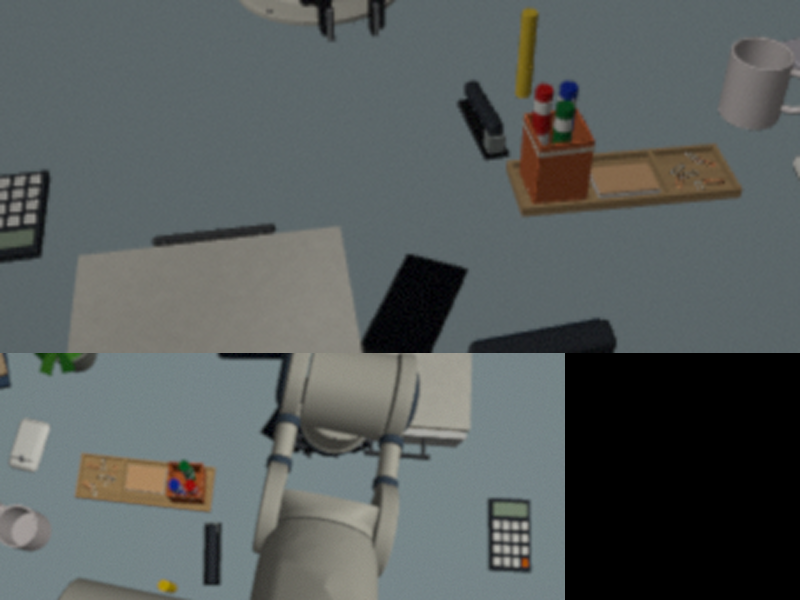

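The three markers stand in the cup at crop (555,115), and the cup is in the bay. The drawer is shut with both bits inside, and the yellow look-alike, mug, phone, stapler and calculator have not moved. The network's "note_block" report at (371,179) is the drawer front, not a yellow block. Handing in.

```bash
python3 -c "
from station import *
print(hand_in())"
```

```text
the job is handed in; nothing more can be done
None
```

I handed the job in at about 71 s of the 210 s limit; no verdict came back, but the last pictures showed the cup upright in the bay with the red, blue and green markers cap down in it, the drawer pushed shut on the memory stick and tape roller (no eraser or note block seen), and the rest left in place.

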